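Seat a respirator battery pack in its desk charger

ROBOT

A 6-joint arm with a two-finger parallel gripper is mounted at the origin on the work surface. World frame = base frame: x ahead of the robot, y to its left, z up, the work surface at z = 0. Lengths are in m, angles in rad, forces in N, time in s.
With the tool pointing down it reaches from about 0.35 to 0.975 m from the base axis. Payload 17.4 kg.
Tool frame: the origin (TCP) lies at the very end of the fingers, on their centre line; the grasp point (between the pads) lies 19 mm behind it; y points along the fingers, x is the direction in which the jaws open and shut, and the axes are right-handed (so a half turn about y gives the same grasp; the last joint's range is limited). The gripper opens to 85 mm and grips with 20 to 120 N. Pads are 22 mm wide; open, the fingers measure 114 mm over their backs; the gripper's body (76 mm by 85 mm) begins 54 mm behind the grasp point. The pads swing forward as they close: fully open they stand 13 mm farther back than shut.
Start: joints at [-1.154, 0.116, 1.442, -0, 1.584, -0.038], TCP at [0.297, -0.606, 0.231] pointing down, gripper open.
Joint ranges: [-2.83, 2.83], [-0.83, 2.19], [0.07, 2.5], [-1.14, 4.28], [0.01, 3], [-2.97, 2.97]. Speed limits (rad/s): [1.89, 1.89, 2.22, 3.14, 3.14, 3.14].

INTERFACE

Orientations are given as a rotation vector (axis times angle).
In Python, from rig import state, get_image, get_calibration, hand_in gives the robot as it stands.
- The arm moves only by the tool move_arm, never from a script. Its argument "targets" is a list of rows, each an object with "translation": the shift along the tool's x, y, z in mm, a list of three; "turn": the turn, a rotation vector about the tool's x, y, z in degrees, a list of three; "jaw": the opening in per cent of the stroke, from 0 (shut) to 100 (fully open). In form: [{"translation": [x, y, z], "turn": [rx, ry, rz], "jaw": jaw}, ...]. A call has 1 to 12 rows; each row is the pose to reach, as a shift and turn from the pose commanded when the call began, along the tool's axes at that moment; what a row does not reach only later rows make up. A row lasts 1/8 s, in which the tool goes at most 62.5 mm and 10.7 degrees, less where a joint would pass 70% of its speed; a pose out of reach is approached as far as the arm can. A call with a gripper value outside its range is refused whole. The fingers move at their own pace and stop on an object; "squeeze" is the grip in N (left out, the last holds). Time passes only in rows, so rows that repeat a pose let the fingers close. It gives the time, the measured TCP pose, the force and the opening at its end, in the units of the state.
- state(): the state, without advancing time (a new reading comes with each control period).
- get_image(name): name is "scene" or "side" or "wrist"; returns the picture (480x640x3 uint8, blue, green, red); there is no depth.
- get_calibration(name): a dict with "fovy" (degrees; the focal length in pixels is half the picture's height over the tangent of half this angle, whatever the lens; pixels are square), "cx", "cy" (the principal point, pixels), "R" (3x3) and "t" (3): a world point X has camera coordinates R X + t. Camera axes: x right, y down, z forward; pixel columns grow to the right and rows downward; lengths in m; the calibration is good to about 2 mm. A picture is of the moment at which its call begins: read the wrist's pose just before it. get_calibration takes no time and is no camera call; for the wrist camera it gives the pose at the moment of the call.
- hand_in(): hands the job in, once; it reports no verdict.
The state is a dict: "time_s": time; "q": joint angles; "joint_vel": joint speeds; "tau": joint torques, N m; "tcp_pos": TCP position; "eef_rot": TCP orientation; "ft_force": force on the tool from outside, world axes, zero at the start; "ft_torque": the same for the moment, N m; "opening": finger opening in m.
Only numpy, scipy, OpenCV 4.12 (cv2) and the standard library are available. Lean on these libraries where they do the work, as an engineer would, in place of code of your own. Each camera call takes 0.05 s, during which the arm holds its last target.

TASK

Put the long battery pack, the one with two lugs on its end, on charge: take it out of the rack, lay it flat on the counter with its contacts down and let go, so that you can take it again by its long sides. Then tuck its lugs under the lip of the charger's bay and press it down flat until it is fully home and the spring catch has snapped over the ledge at its other end. Leave the other two packs where they are in the rack and do not knock the water bottle over.

Things in the scene. Friction and masses are not known exactly. Their poses are not given: they have to be found in the camera images.
- pack_mid (a point): Centre of the wanted pack: dark grey block 112 x 62 x 34 mm (x from -52 to +60), 0.3 to 0.5 kg. x runs along it to the lugs, y across, z out of its top face (dark inset panel); its underside has four brass contact strips. It starts on a long edge in the rack: its y straight up, lugs away from the robot, underside to the left (+y).
- pack_toe (a point): Point on the pack midway between its lug tips, level with the underside: (69, 0, -17) mm from pack_mid in the pack's axes, same axes. The two lugs stick out from x = +60 to +69, each 12 wide (centres y = +-16) and 8 thick, level with the underside.
- pack_ledge (a point): Middle of the top of the ledge at the pack's other end: (-56, 0, -7) mm from pack_mid. The ledge sticks out from x = -52 to -60, 44 wide, 10 thick, level with the underside.
- bay (a point): Centre of the bay's floor in the fixed white charger (235 x 96 mm), 30 mm above the counter; x along the bay to the lip, z up. Home: pack flat, pack_mid 17 mm above this point, axes parallel, 1 to 1.5 mm play. Corner guides (inner faces y = +-32.5, flared, 18 high) leave the middle 56 mm of each long side free for fingers. Heel wall face at x = -61.5, 13 high.
- lip (a point): Middle of the lip's lower edge, 61 mm from bay along x, 12 above its floor. The lip end is a wall 18 high with two windows under the lip (16 wide, centres y = +-16, 12 high, 13 deep) for the lugs. The pack cannot drop in flat: it goes lugs first, tilted some 10 to 15 degrees, then the other end comes down. Beyond it the charger's head rises 20 to 31 mm above the bay's floor.
- catch (a joint): Spring catch in the heel wall, slides along the bay's -x. 0 m: sprung forward (at rest, also when snapped over a seated pack); at most 0.008. On the way down the ledge pushes it back about 4 mm; that takes some 4 to 9 N downward on that end of the pack, more than its own weight gives.
- catch_nose (a point): Tip of the catch's nose (dark grey, 26 wide): 56 mm from bay along -x, 13 above its floor when sprung forward. Its front slopes up and back from there to x = -62, 27 above the floor; its underside, 11.5 above the floor, ends over the ledge. The thumb tab behind (x = -85 to -90) stands 33 above the floor.
- rack: Fixed aluminium rack, origin under its centre: base plate 150 (x) x 210 (y) x 8 mm, three slots 72 mm apart along y, running along x. Each is a pair of fins 90 long, 3 thick, 37 apart inside, reaching 38 mm above the counter. A pack stands in each on its long edge on the plate; a 62 wide pack reaches 70 mm above the counter. Which slot holds which pack varies.
- pack_short_mid (a point): Centre of another pack in the rack: 88 x 62 x 34 mm, no lugs and no ledge. Stays in the rack.
- pack_narrow_mid (a point): Centre of another pack in the rack: 120 x 50 x 34 mm, no lugs and no ledge. Stays in the rack.
- water: Clear water bottle, 64 across and 200 high, standing beyond the middle of the counter; origin at the centre of its underside. Must not be knocked over.

How it is judged:
On the way:
1. the wanted pack lies flat on the counter, contacts down, let go (angle between pack_mid's own z axis and vertical below 0.12 rad and height (world z) of pack_mid below 0.022 m and contact force between the fingers and pack below 0.1 N), for 0.2 s.
At the end, for the whole second after the job is handed in: The pack is home in the charger's bay, lugs under the lip: centred within 3 mm, down within 2 mm, flat within 0.03 rad, square within 0.05 rad, at rest, the catch sprung back within 2 mm over its ledge; the other two packs within 20 mm of where they stood in the rack (x of pack_mid in the frame of bay between -0.003 and 0.003 m and y of pack_mid in the frame of bay between -0.003 and 0.003 m and z of pack_mid in the frame of bay between 0.0145 and 0.0188 m and x of pack_toe in the frame of bay between 0.064 and 0.074 m and angle between the z axis of pack_mid and the z axis of bay, either way round below 0.03 rad and angle between the x axis of pack_mid and the x axis of bay, either way round below 0.05 rad and value of joint catch below 0.002 m and linear speed of pack below 0.02 m/s and distance of each of pack_short_mid, pack_narrow_mid from where it was at the start of the episode below 0.02 m); the robot touches nothing.
It fails at once if another pack is pulled or knocked out of its place in the rack (distance of any of pack_short_mid, pack_narrow_mid from where it was at the start of the episode above 0.03 m).
It fails at once if the water bottle is knocked over (angle between water's own z axis and vertical above 0.5 rad).
It also fails if it takes over 67 s, if anything falls off the work surface, if the arm or the gripper's body presses on something with over 40 N, if the wrist force passes 120 N, or if a joint passes its speed limit or range.

## Working session

There is one attempt and no reset: what is moved stays moved. The work goes in short steps, Python scripts to look and compute and a tool call to move; the robot and the scene stay as the last step left them, time stands still between calls to the robot, and variables do not carry over. Pictures are saved under pics/ and viewed, and the job is handed in when it is done.

Besides the shell and the picture viewer there is one more tool, called after "Call:" by a JSON object that holds its "api" and its "payload". move_arm: Moves the arm, as the interface text tells. Its arguments: {"type":"object","properties":{"targets":{"type":"array","items":{"type":"object","properties":{"translation":{"type":"array","items":{"type":"number"}},"turn":{"type":"array","items":{"type":"number"}},"jaw":{"type":"number"}}}},"squeeze":{"type":"number"}},"required":["targets"]}

```bash
ls; mkdir -p pics
python3 - <<'E'
from rig import *
import cv2
print(state())
for n in ["scene","side","wrist"]:
    c=get_calibration(n);print(n,c)
    cv2.imwrite(f"pics/{n}0.png",get_image(n))
E
```

```text
pics
{'time_s': 0.0, 'q': array([-1.15380912e+00,  1.16492059e-01,  1.44228327e+00,  1.09467793e-05,
        1.58396823e+00, -3.78277436e-02]), 'joint_vel': array([ 0.00014468,  0.00071332, -0.00018167,  0.00110278, -0.00101253,
        0.00043288]), 'tau': array([-9.53035556e-05, -7.31976056e+01, -6.32500434e+01, -7.47700619e-05,
        6.18615319e-03, -4.81262953e-05]), 'tcp_pos': array([ 0.29642695, -0.60622046,  0.23054689]), 'eef_rot': array([-1.39001746,  0.86869549, -0.86714408]), 'ft_force': array([-0.07846089,  0.46633646, -0.71158987]), 'ft_torque': array([-0.02882303, -0.05466032,  0.01436488]), 'opening': 0.085264343011602}
scene {'fovy': 51.37015637147782, 'cx': 329.7585558338342, 'cy': 233.75910136205542, 'R': array([[ 0.89676603,  0.44225889, -0.01475647],
       [ 0.30591663, -0.64371068, -0.70146388],
       [-0.31972754,  0.62453473, -0.71255222]]), 't': array([-0.58640981, -0.12760348,  1.18039403])}
side {'fovy': 42.86517027429596, 'cx': 317.53770783758375, 'cy': 247.81917182030733, 'R': array([[-0.80125127, -0.59824308,  0.01008098],
       [-0.39087808,  0.51061399, -0.76582484],
       [ 0.45300192, -0.61755856, -0.64297021]]), 't': array([0.50447118, 0.26442555, 0.93074884])}
wrist {'fovy': 64.5831402790357, 'cx': 317.0328427048389, 'cy': 236.90466395067094, 'R': array([[ 0.43858839, -0.89868666, -0.00158532],
       [-0.85309221, -0.41689028,  0.3137454 ],
       [-0.28261971, -0.13625266, -0.94950582]]), 't': array([-0.67432183, -0.04090765,  0.38052345])}
```

View pics/scene0.png

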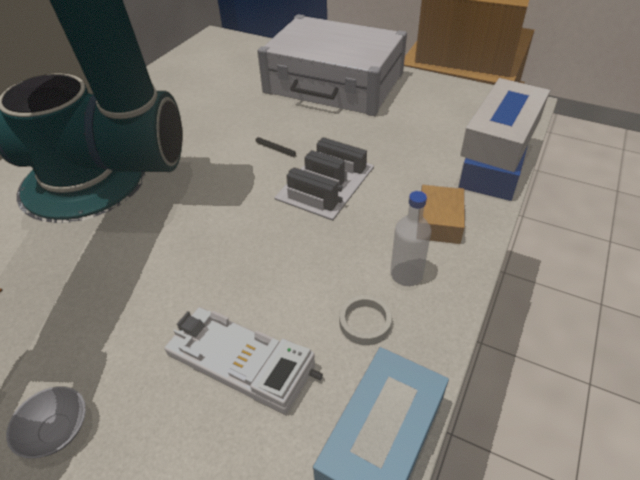

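View pics/side0.png

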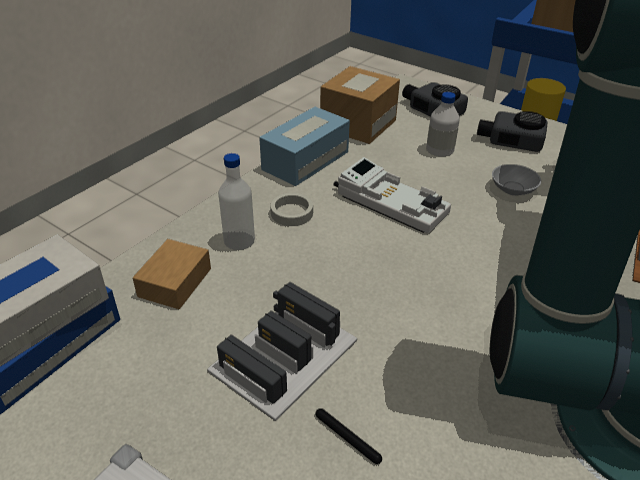

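View pics/wrist0.png

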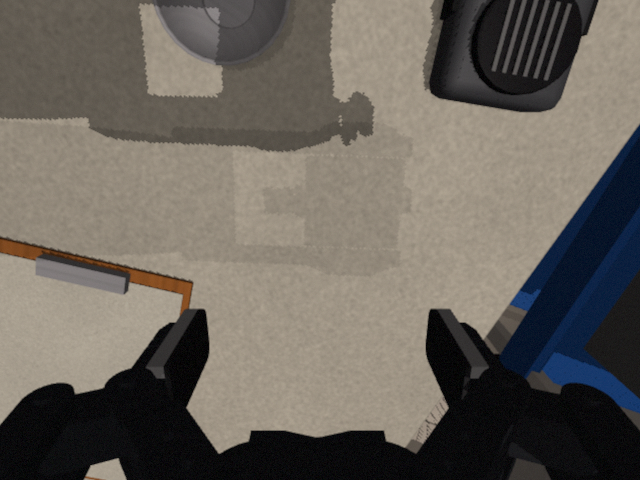

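```bash
cat > h.py <<'E'
import numpy as np, cv2
from scipy.spatial.transform import Rotation as Ro
from scipy.optimize import least_squares
from rig import *
def K(c):
    f=240/np.tan(np.radians(c["fovy"])/2); return f,c["cx"],c["cy"]
def proj(c,X):
    X=np.atleast_2d(X); p=X@np.array(c["R"]).T+c["t"]; f,cx,cy=K(c)
    return np.c_[f*p[:,0]/p[:,2]+cx,f*p[:,1]/p[:,2]+cy]
def back(c,uv,z):
    f,cx,cy=K(c); R=np.array(c["R"]); o=-R.T@c["t"]
    d=R.T@np.array([(uv[0]-cx)/f,(uv[1]-cy)/f,1]); return o+d*(z-o[2])/d[2]
def crop(im,x0,y0,x1,y1,s,name):
    cv2.imwrite("pics/"+name,cv2.resize(im[y0:y1,x0:x1],None,fx=s,fy=s,interpolation=cv2.INTER_CUBIC))
E
python3 - <<'E'
from h import *
a=cv2.imread("pics/scene0.png");b=cv2.imread("pics/side0.png")
A=cv2.resize(a[130:220,260:390],None,fx=6,fy=6,interpolation=2);cv2.imwrite("pics/s_rack.png",A[:, :780])
crop(a,155,300,335,420,4,"s_bay.png")
crop(b,200,270,370,420,4,"d_rack.png")
crop(b,325,150,465,240,5,"d_bay.png")
print(Ro.from_rotvec(state()["eef_rot"]).as_matrix().round(3))
for n,uv in [("scene",(313,205)),("scene",(235,360)),("side",(307,330)),("side",(390,205))]:
    print(n,back(get_calibration(n),uv,0.03).round(3))
E
```

```text
[[ 0.439 -0.     0.898]
 [-0.898  0.001  0.439]
 [-0.001 -1.     0.   ]]
scene [0.552 0.127 0.03 ]
scene [ 0.611 -0.256  0.03 ]
side [0.511 0.189 0.03 ]
side [ 0.588 -0.201  0.03 ]
```

View pics/s_rack.png

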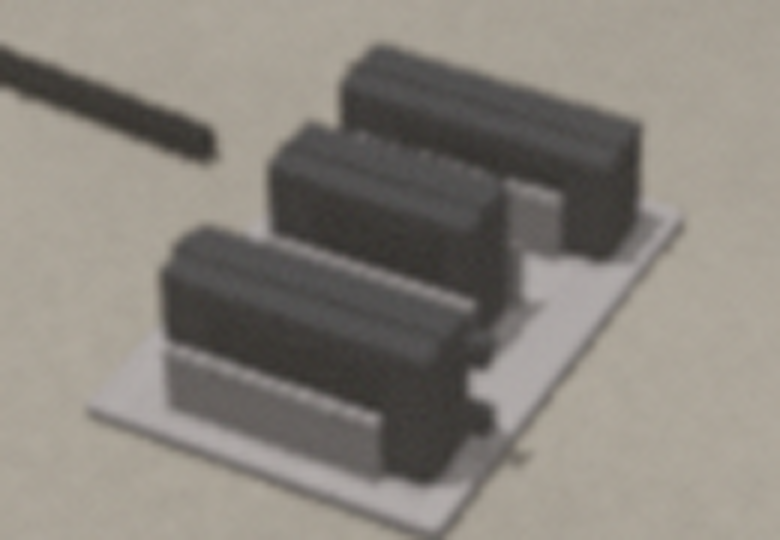

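View pics/s_bay.png

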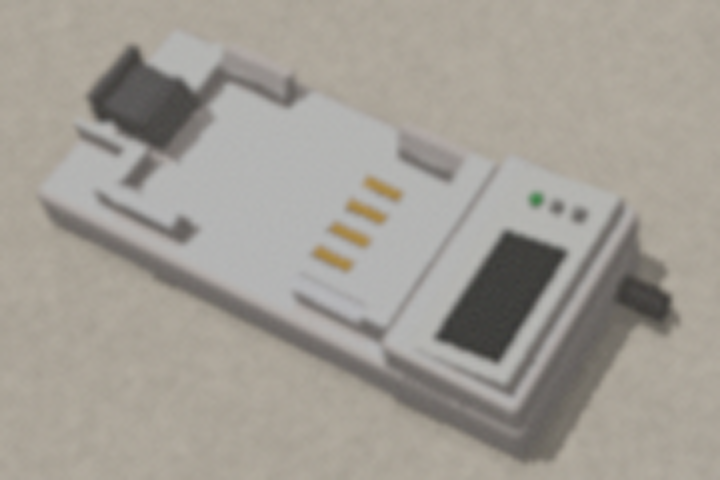

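View pics/d_rack.png

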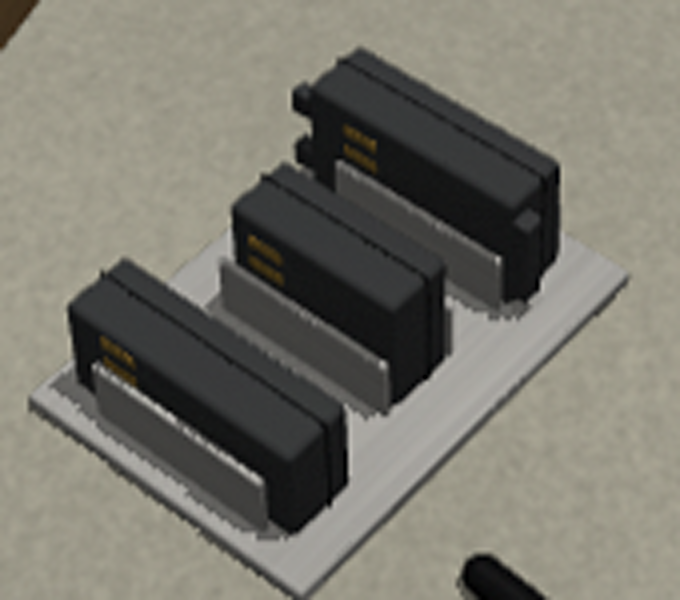

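View pics/d_bay.png

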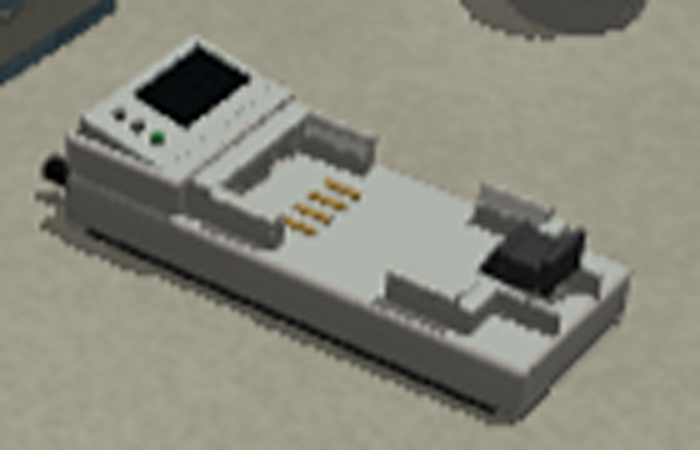

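```bash
cat > fit0.py <<'E'
from h import *
cs,cd=get_calibration("scene"),get_calibration("side")
S=lambda u,v:(260+u/6-.4,130+v/6-.4); D=lambda u,v:(200+u/4-.4,270+v/4-.4)
def rz(a): return np.array([[np.cos(a),-np.sin(a),0],[np.sin(a),np.cos(a),0],[0,0,1]])
def fit(obs,x0):
    def r(p):
        o=[]
        for c,uv,L in obs: o+=list((proj(c,rz(p[2])@np.array(L)+[p[0],p[1],0])[0]-uv))
        return np.array(o)
    s=least_squares(r,x0,loss="soft_l1"); return s.x,r(s.x).reshape(-1,2).round(1)
h=.008
p,e=fit([(cs,S(90,408),(-.075,-.105,h)),(cs,S(435,532),(.075,-.105,h)),(cs,S(683,222),(.075,.105,h)),
 (cd,D(30,403),(.075,.105,h)),(cd,D(300,597),(-.075,.105,h)),(cd,D(628,277),(-.075,-.105,h))],[.53,.16,0])
print("rack",p,e.tolist()); print("slots",[(rz(p[2])@[0,k*.072,0]+[p[0],p[1],0]).round(4) for k in(-1,0,1)])
t=.07
p,e=fit([(cs,S(163,270),(-.052,-.017,t)),(cs,S(430,358),(.060,-.017,t)),
 (cd,D(557,165),(-.052,-.017,t)),(cd,D(360,48),(.06,-.017,t)),(cd,D(520,212),(-.052,.017,t)),(cd,D(316,92),(.06,.017,t))],[.53,.08,0])
print("pack",p,e.tolist())
S=lambda u,v:(155+u/4-.4,300+v/4-.4); D=lambda u,v:(325+u/5-.4,150+v/5-.4)
g=.048
# bay: guides top inner, heel, lip
p,e=fit([(cs,S(40,192),(-.1,-.048,.03)),(cd,D(525,378),(-.1,.048,.03)),(cd,D(628,275),(-.1,-.048,.03)),],[.6,-.23,-.2])
print("bay-ish",p,e.tolist())
for c in("scene","side","wrist"):
    q=get_calibration(c);print(c,(-np.array(q["R"]).T@q["t"]).round(3))
R=Ro.from_rotvec(state()["eef_rot"]).as_matrix();q=get_calibration("wrist")
print("cam in tool",R.T@(-np.array(q["R"]).T@q["t"]-state()["tcp_pos"]),(np.array(q["R"])@R).round(3))
E
python3 fit0.py
```

```text
rack [ 0.52434345  0.23675546 -0.03259346] [[-1.7, -1.0], [0.0, -0.5], [-0.2, -2.7], [-1.6, -1.4], [0.2, 0.1], [0.1, -1.8]]
slots [array([0.522 , 0.1648, 0.    ]), array([0.5243, 0.2368, 0.    ]), array([0.5267, 0.3087, 0.    ])]
pack [ 0.52294293  0.16537164 -0.02259371] [[-3.2, -0.8], [-1.5, -0.4], [2.2, -0.3], [-0.7, -0.2], [-1.1, -0.2], [-2.6, -0.5]]
bay-ish [ 0.58881372 -0.23441059  0.04667657] [[-0.6, -0.8], [0.0, -0.1], [-0.7, -2.1]]
scene [ 0.942 -0.56   0.743]
side [0.086 0.742 0.796]
wrist [ 0.368 -0.571  0.373]
cam in tool [ 1.01780401e-05 -1.42436904e-01  8.00106888e-02] [[ 1.     0.001 -0.001]
 [-0.001 -0.314 -0.949]
 [-0.001  0.949 -0.314]]
```

```bash
cat >> h.py <<'E'
def Rt(yaw=0.,tilt=0.,side=1):
    """tool frame for pack yaw: side=1: z tool along +x of pack, x tool along -y; tilt about pack x (deg, negative tips contacts down)"""
    B=np.array([[0,0,1],[-1,0,0],[0,-1,0]],float)
    if side<0: B=B@np.diag([-1,1,-1])
    return Ro.from_euler("z",yaw).as_matrix()@Ro.from_euler("x",np.radians(tilt)).as_matrix()@B
def plan(p,R):
    s=state(); R0=Ro.from_rotvec(s["eef_rot"]).as_matrix()
    d=R0.T@(np.array(p)-s["tcp_pos"])*1000; w=np.degrees(Ro.from_matrix(R0.T@R).as_rotvec())
    print("now",s["tcp_pos"].round(4),"t",round(s["time_s"],2),"translation",d.round(1).tolist(),"turn",w.round(2).tolist(),"open",round(s["opening"],4),"F",s["ft_force"].round(1))
E
python3 -c "
from h import *
plan([.54,-.23,.23],Rt(0))"
```

```text
now [ 0.2965 -0.6062  0.2307] t 0.15 translation [-231.0, 1.0, 384.1] turn [0.01, 26.06, -0.05] open 0.0852 F [-0.1 -0.9  0.2]
```

Call:
{"api": "move_arm", "payload": {"targets": [{"translation": [-231, 1, 384], "turn": [0, 26.06, 0], "jaw": 100}, {"translation": [-231, 1, 384], "turn": [0, 26.06, 0], "jaw": 100}, {"translation": [-231, 1, 384], "turn": [0, 26.06, 0], "jaw": 100}, {"translation": [-231, 1, 384], "turn": [0, 26.06, 0], "jaw": 100}, {"translation": [-231, 1, 384], "turn": [0, 26.06, 0], "jaw": 100}, {"translation": [-231, 1, 384], "turn": [0, 26.06, 0], "jaw": 100}, {"translation": [-231, 1, 384], "turn": [0, 26.06, 0], "jaw": 100}, {"translation": [-231, 1, 384], "turn": [0, 26.06, 0], "jaw": 100}, {"translation": [-231, 1, 384], "turn": [0, 26.06, 0], "jaw": 100}, {"translation": [-231, 1, 384], "turn": [0, 26.06, 0], "jaw": 100}]}}

```text
time_s: 1.4
tcp_pos: [0.5394, -0.2313, 0.2302]
eef_rot: [-1.209, 1.21, -1.21]
ft_force: [0.4, -1.0, 0.3]
opening: 0.0853
```

Run:
```python
from h import *
import pickle
c=get_calibration("wrist");im=get_image("wrist");pickle.dump(c,open("cbay.pkl","wb"))
cv2.imwrite("pics/w1.png",im); print(state()["q"].round(3))
```

```text
[-0.449 -0.075  1.637 -0.     1.58   1.124]
```

View pics/w1.png

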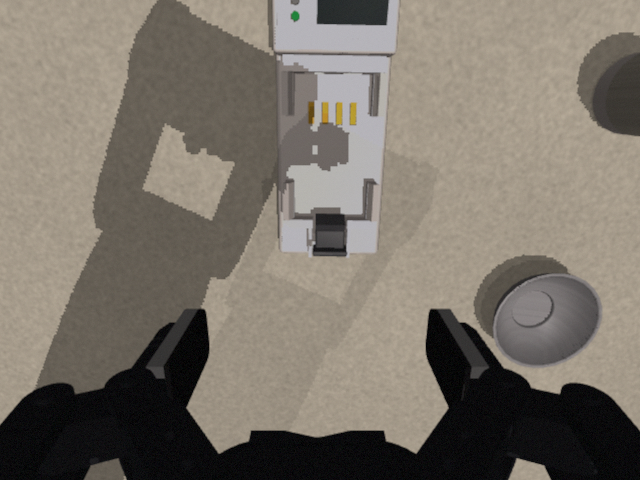

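Run:
```python
from h import *
im=cv2.imread("pics/w1.png");crop(im,262,30,402,150,5,"w1a.png");crop(im,262,150,402,270,5,"w1b.png")
```

```text
(no output)
```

View pics/w1a.png

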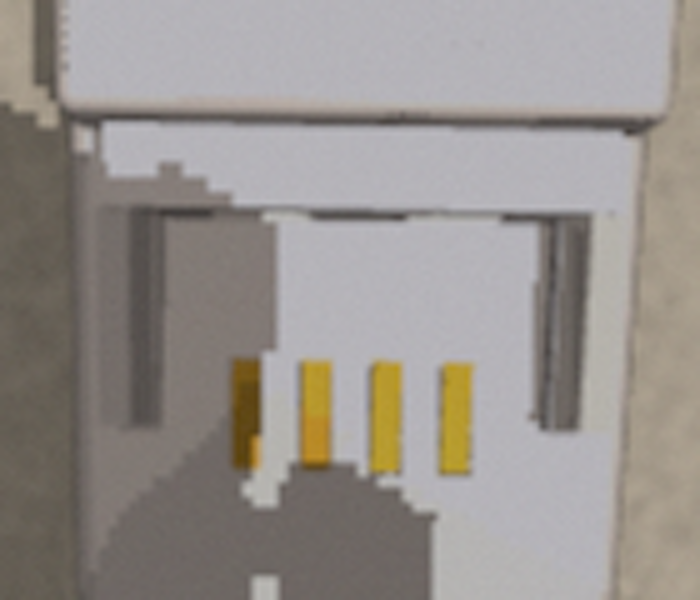

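View pics/w1b.png

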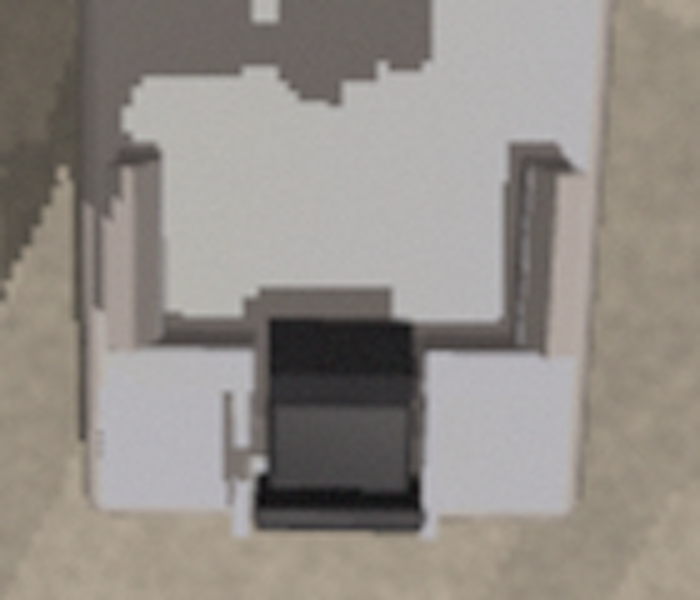

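```bash
cat > fitbay.py <<'E'
from h import *
import pickle
c=pickle.load(open("cbay.pkl","rb"))
A=lambda u,v:(262+u/5-.4,30+v/5-.4); B=lambda u,v:(262+u/5-.4,150+v/5-.4)
rz=lambda a:Ro.from_euler("z",a).as_matrix()
# (pixel, local, weights(u,v))
O=[(B(165,322),(-61.5,32.5,30),(1,1)),(B(505,322),(-61.5,-32.5,30),(1,1)),
(B(165,348),(-61.5,32.5,43),(0,1)),(B(505,352),(-61.5,-32.5,43),(0,1)),
(B(270,320),(-56,13,43),(1,1)),(B(412,322),(-56,-13,43),(1,1)),
(A(163,213),(61,32.5,48),(0,1)),(A(540,216),(61,-32.5,48),(0,1)),
(A(163,300),(44,32.5,30),(1,0)),(A(537,300),(44,-32.5,30),(1,0)),
(B(103,500),(-100,48,30),(0,0)),]
def r(p):
    return np.concatenate([(proj(c,rz(p[2])@np.array(L)/1000+[p[0],p[1],0])[0]-uv)*w for uv,L,w in O])
s=least_squares(r,[.6,-.23,0],loss="soft_l1")
print(s.x.round(4)); print(r(s.x).reshape(-1,2).round(1).tolist())
for n,uv in [("left edge top",A(78,250)),("left bot",B(85,300)),("right top",A(637,250)),("right bot",B(592,300)),("heel end L",B(103,510)),("heel R",B(570,512))]:
    X=back(c,uv,.03); print(n,X.round(4),(rz(s.x[2]).T@(X-[s.x[0],s.x[1],0])).round(4))
E
python3 fitbay.py
```

```text
[ 0.5882 -0.2433 -0.013 ]
[[-0.4, 1.6], [1.2, 2.3], [-0.0, 0.1], [0.0, 0.1], [-0.5, 0.0], [0.1, -0.0], [-0.0, -1.2], [0.0, -0.9], [-1.0, 0.0], [1.0, 0.0], [-0.0, 0.0]]
left edge top [ 0.6447 -0.1983  0.03  ] [0.0559 0.0458 0.03  ]
left bot [ 0.5329 -0.1957  0.03  ] [-0.0559  0.0469  0.03  ]
right top [ 0.6445 -0.2917  0.03  ] [ 0.0569 -0.0477  0.03  ]
right bot [ 0.5327 -0.2898  0.03  ] [-0.0549 -0.0472  0.03  ]
heel end L [ 0.4913 -0.1977  0.03  ] [-0.0975  0.0443  0.03  ]
heel R [ 0.4907 -0.2877  0.03  ] [-0.0969 -0.0456  0.03  ]
```

```bash
python3 -c "
from h import *
plan([.46,.165,.22],Rt(-.025))"
```

```text
now [ 0.5394 -0.2314  0.2302] t 1.45 translation [-396.3, 10.2, -80.0] turn [0.01, 1.34, 0.01] open 0.0852 F [-0.9 -0.4 -0.3]
```

Call:
{"api": "move_arm", "payload": {"targets": [{"translation": [-396, 10, -80], "turn": [0, 1.34, 0], "jaw": 65}, {"translation": [-396, 10, -80], "turn": [0, 1.34, 0], "jaw": 65}, {"translation": [-396, 10, -80], "turn": [0, 1.34, 0], "jaw": 65}, {"translation": [-396, 10, -80], "turn": [0, 1.34, 0], "jaw": 65}, {"translation": [-396, 10, -80], "turn": [0, 1.34, 0], "jaw": 65}, {"translation": [-396, 10, -80], "turn": [0, 1.34, 0], "jaw": 65}, {"translation": [-396, 10, -80], "turn": [0, 1.34, 0], "jaw": 65}, {"translation": [-396, 10, -80], "turn": [0, 1.34, 0], "jaw": 65}, {"translation": [-396, 10, -80], "turn": [0, 1.34, 0], "jaw": 65}]}}

```text
time_s: 2.58
tcp_pos: [0.4603, 0.1648, 0.2203]
eef_rot: [-1.198, 1.227, -1.227]
ft_force: [-0.5, -0.8, 0.0]
opening: 0.0551
```

Run:
```python
from h import *
import pickle
print(state()["tcp_pos"],state()["opening"],state()["q"].round(3))
c=get_calibration("wrist");im=get_image("wrist");pickle.dump(c,open("crack.pkl","wb"))
cv2.imwrite("pics/w2.png",im)
```

```text
[0.46030635 0.16477513 0.22034467] 0.05512972172357316 [ 0.292 -0.295  1.843 -0.     1.593  1.887]
```

View pics/w2.png

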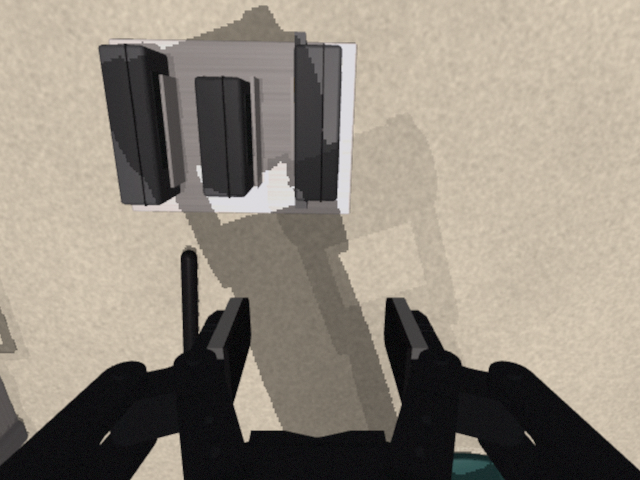

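Run:
```python
from h import *
im=cv2.imread("pics/w2.png");im=np.clip(im.astype(float)*1.8,0,255).astype(np.uint8)
crop(im,265,25,365,225,3.0,"w2a.png")
```

```text
(no output)
```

View pics/w2a.png

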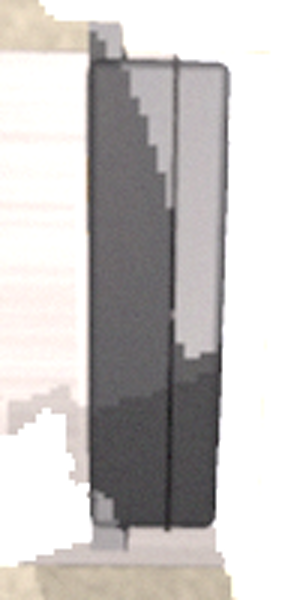

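Run:
```python
from h import *
import pickle
c=pickle.load(open("crack.pkl","rb"))
P=[(90,61),(228,62),(92,525),(215,525)]
X=[back(c,(265+u/3-.35,25+v/3-.35),.07) for u,v in P]
for x in X: print(x.round(4))
X=np.array(X)
print("len",np.linalg.norm(X[0]-X[2]),np.linalg.norm(X[1]-X[3]),"w",np.linalg.norm(X[0]-X[1]),np.linalg.norm(X[2]-X[3]))
d=(X[0]+X[1]-X[2]-X[3]);yaw=np.arctan2(d[1],d[0]);m=X.mean(0);print("yaw",yaw,"mid(x=+4)",m,"pack_mid",m-np.array([np.cos(yaw),np.sin(yaw),0])*.004)
```

```text
[0.5846 0.1771 0.07  ]
[0.5836 0.1451 0.07  ]
[0.4749 0.1814 0.07  ]
[0.4741 0.1491 0.07  ]
len 0.10979072283556013 0.1095788678003283 w 0.03201064012348882 0.03224660356406081
yaw -0.03786871179131453 mid(x=+4) [0.5292699  0.16318266 0.07      ] pack_mid [0.52527277 0.1633341  0.07      ]
```

```bash
python3 -c "
from h import *
plan([.526,.1638,.12],Rt(-.034));plan([.526,.1638,.043],Rt(-.034))"
```

```text
now [0.4604 0.1646 0.2203] t 2.62 translation [-0.9, 100.4, 65.6] turn [-0.0, 0.52, 0.01] open 0.0556 F [ 0.   0.9 -0.6]
now [0.4604 0.1646 0.2203] t 2.62 translation [-0.9, 177.4, 65.6] turn [-0.0, 0.52, 0.01] open 0.0556 F [ 0.   0.9 -0.6]
```

Call:
{"api": "move_arm", "payload": {"targets": [{"translation": [-1, 50, 40], "turn": [0, 0.5, 0], "jaw": 65}, {"translation": [-1, 100, 65.6], "turn": [0, 0.5, 0], "jaw": 65}, {"translation": [-1, 100, 65.6], "turn": [0, 0.5, 0], "jaw": 65}]}}

```text
time_s: 3.0
tcp_pos: [0.5251, 0.1632, 0.1159]
eef_rot: [-1.199, 1.239, -1.233]
ft_force: [-1.4, 0.4, 0.2]
opening: 0.0554
```

Run:
```python
from h import *
cv2.imwrite("pics/w3.png",get_image("wrist"))
plan([.526,.1638,.043],Rt(-.034))
```

```text
now [0.5255 0.1638 0.1189] t 3.05 translation [-0.1, 75.9, 0.8] turn [0.19, -0.01, 0.06] open 0.0554 F [-0.7 -0.1  1.4]
```

View pics/w3.png

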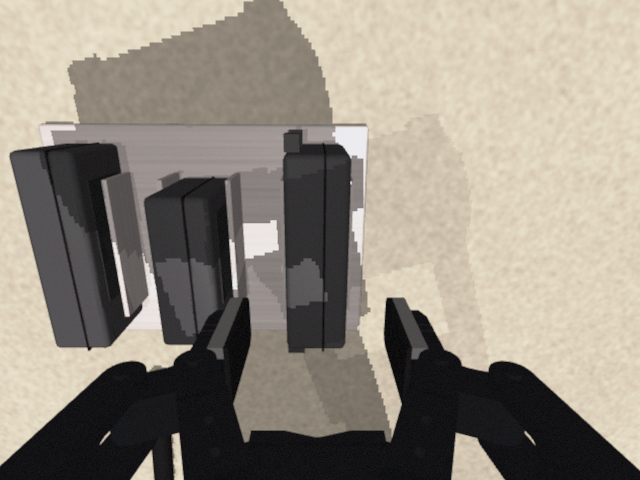

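Call:
{"api": "move_arm", "payload": {"targets": [{"translation": [0, 30, 0.5], "turn": [0, 0, 0], "jaw": 65}, {"translation": [0, 55, 0.5], "turn": [0, 0, 0], "jaw": 65}, {"translation": [0, 76, 0.5], "turn": [0, 0, 0], "jaw": 65}, {"translation": [0, 76, 0.5], "turn": [0, 0, 0], "jaw": 65}]}}

```text
time_s: 3.55
tcp_pos: [0.5258, 0.1649, 0.0442]
eef_rot: [-1.194, 1.234, -1.233]
ft_force: [0.1, -0.5, 0.7]
opening: 0.0556
```

Call:
{"api": "move_arm", "payload": {"targets": [{"translation": [0, 0, 0], "turn": [0, 0, 0], "jaw": 30}, {"translation": [0, 0, 0], "turn": [0, 0, 0], "jaw": 30}, {"translation": [0, 0, 0], "turn": [0, 0, 0], "jaw": 30}, {"translation": [0, 0, 0], "turn": [0, 0, 0], "jaw": 30}], "squeeze": 60}}

```text
time_s: 4.05
tcp_pos: [0.5268, 0.1653, 0.046]
eef_rot: [-1.192, 1.232, -1.234]
ft_force: [-0.9, -2.0, 6.7]
opening: 0.0329
```

Call:
{"api": "move_arm", "payload": {"targets": [{"translation": [0, -15, 0], "turn": [0, 0, 0], "jaw": 30}, {"translation": [0, -40, 0], "turn": [0, 0, 0], "jaw": 30}, {"translation": [0, -80, 0], "turn": [0, 0, 0], "jaw": 30}, {"translation": [0, -110, 0], "turn": [0, 0, 0], "jaw": 30}, {"translation": [0, -110, 0], "turn": [0, 0, 0], "jaw": 30}]}}

```text
time_s: 4.68
tcp_pos: [0.5271, 0.1656, 0.1575]
eef_rot: [-1.19, 1.23, -1.234]
ft_force: [-1.4, 0.1, -4.1]
opening: 0.0332
```

Run:
```python
from h import *
cv2.imwrite("pics/w4.png",get_image("wrist"))
a=get_image("side");crop(a,180,200,420,400,3,"d4.png")
plan([.526,-.08,.16],Rt(-.034))
plan([.526,-.08,.16],Rt(-.02,-20))
plan([.526,-.08,.16],Rt(-.02,-60))
```

```text
now [0.5259 0.1652 0.1539] t 4.78 translation [245.1, -6.1, 8.0] turn [0.01, 0.11, -0.0] open 0.0331 F [ 0.4 -0.6 -3.2]
now [0.5259 0.1652 0.1539] t 4.78 translation [245.1, -6.1, 8.0] turn [0.13, -0.69, -20.0] open 0.0331 F [ 0.4 -0.6 -3.2]
now [0.5259 0.1652 0.1539] t 4.78 translation [245.1, -6.1, 8.0] turn [0.37, -0.62, -60.0] open 0.0331 F [ 0.4 -0.6 -3.2]
```

View pics/w4.png

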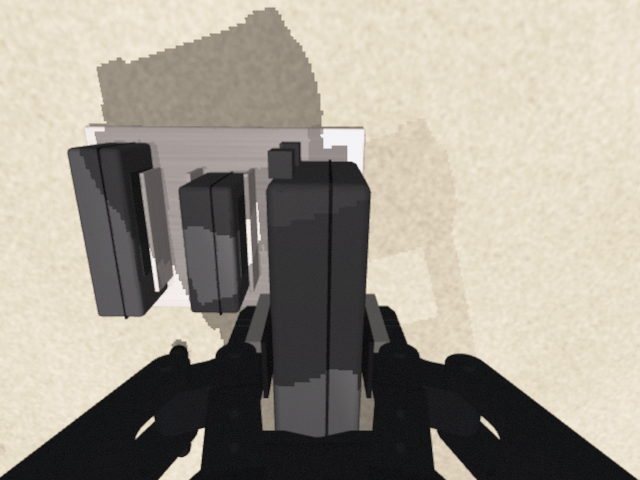

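View pics/d4.png

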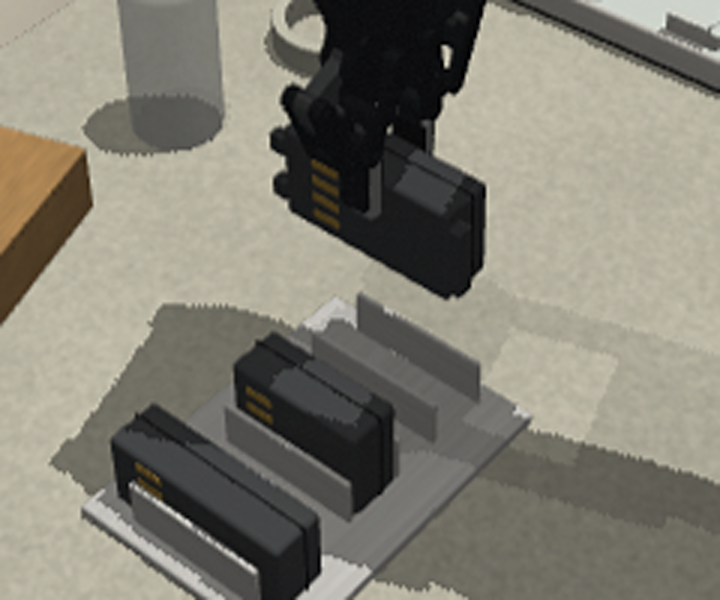

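Call:
{"api": "move_arm", "payload": {"targets": [{"translation": [50, -6, 8], "turn": [0, 0, 0], "jaw": 30}, {"translation": [100, -6, 8], "turn": [0, -0.6, -8], "jaw": 30}, {"translation": [150, -6, 8], "turn": [0.1, -0.6, -16], "jaw": 30}, {"translation": [200, -6, 8], "turn": [0.2, -0.6, -24], "jaw": 30}, {"translation": [245, -6, 8], "turn": [0.2, -0.6, -32], "jaw": 30}, {"translation": [245, -6, 8], "turn": [0.3, -0.6, -40], "jaw": 30}, {"translation": [245, -6, 8], "turn": [0.3, -0.6, -40], "jaw": 30}]}}

```text
time_s: 5.65
tcp_pos: [0.5253, -0.0791, 0.1574]
eef_rot: [-1.703, 0.814, -1.712]
ft_force: [-0.1, 0.8, -3.2]
opening: 0.0327
```

Run:
```python
from h import *
print(state()["q"].round(3))
plan([.526,-.08,.08],Rt(-.02,-60))
```

```text
[ 0.152 -0.104  1.896 -0.687  1.512  1.841]
now [ 0.5253 -0.0791  0.1574] t 5.65 translation [-49.0, 59.9, 1.0] turn [0.09, 0.19, -20.01] open 0.0327 F [-0.1  0.8 -3.2]
```

Run:
```python
from h import *
plan([.526,-.08,.10],Rt(-.02,-58))
plan([.526,-.08,.045],Rt(-.02,-58))
plan([.526,-.08,.036],Rt(-.02,-58))
```

```text
now [ 0.5253 -0.0791  0.1574] t 5.65 translation [-36.2, 44.6, 0.9] turn [0.09, 0.19, -18.01] open 0.0327 F [-0.1  0.8 -3.2]
now [ 0.5253 -0.0791  0.1574] t 5.65 translation [-71.5, 86.7, 1.1] turn [0.09, 0.19, -18.01] open 0.0327 F [-0.1  0.8 -3.2]
now [ 0.5253 -0.0791  0.1574] t 5.65 translation [-77.3, 93.6, 1.1] turn [0.09, 0.19, -18.01] open 0.0327 F [-0.1  0.8 -3.2]
```

Call:
{"api": "move_arm", "payload": {"targets": [{"translation": [-18, 22, 1], "turn": [0, 0.2, -9], "jaw": 30}, {"translation": [-36, 45, 1], "turn": [0, 0.2, -18], "jaw": 30}, {"translation": [-54, 66, 1], "turn": [0, 0.2, -18], "jaw": 30}, {"translation": [-71.5, 86.7, 1], "turn": [0, 0.2, -18], "jaw": 30}, {"translation": [-71.5, 86.7, 1], "turn": [0, 0.2, -18], "jaw": 30}]}}

```text
time_s: 6.28
tcp_pos: [0.5263, -0.081, 0.0458]
eef_rot: [-1.906, 0.573, -1.918]
ft_force: [-0.2, 0.2, -2.3]
opening: 0.0332
```

Run:
```python
from h import *
print(state()["q"].round(3))
a=get_image("side");crop(a,250,150,450,310,4,"d5.png")
a=get_image("scene");crop(a,180,200,380,350,4,"s5.png")
plan([.526,-.08,.036],Rt(-.02,-58))
```

```text
[ 0.254  0.151  1.967 -0.956  1.492  2.173]
now [ 0.5276 -0.0809  0.0485] t 6.38 translation [-11.1, 5.9, -1.6] turn [0.06, -0.29, -0.09] open 0.0326 F [-0.8 -0.1 -3.3]
```

View pics/d5.png

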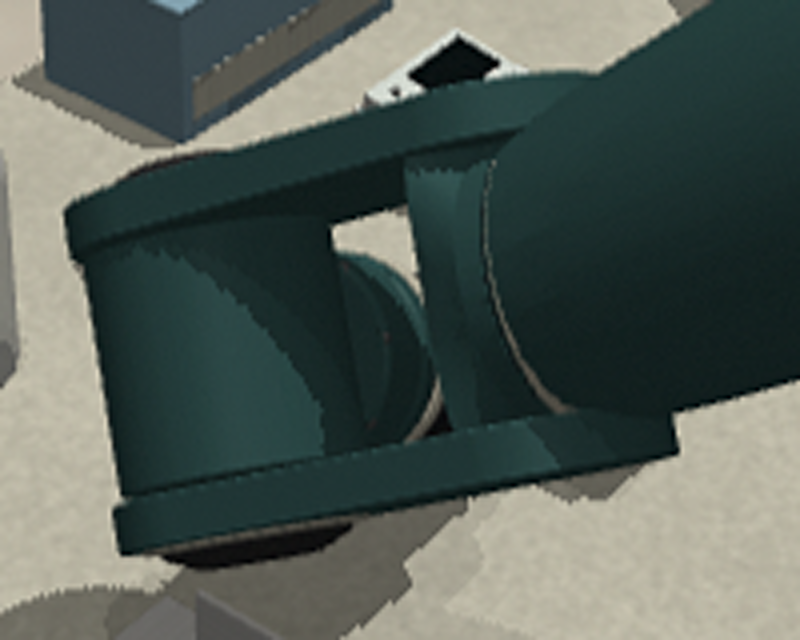

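View pics/s5.png

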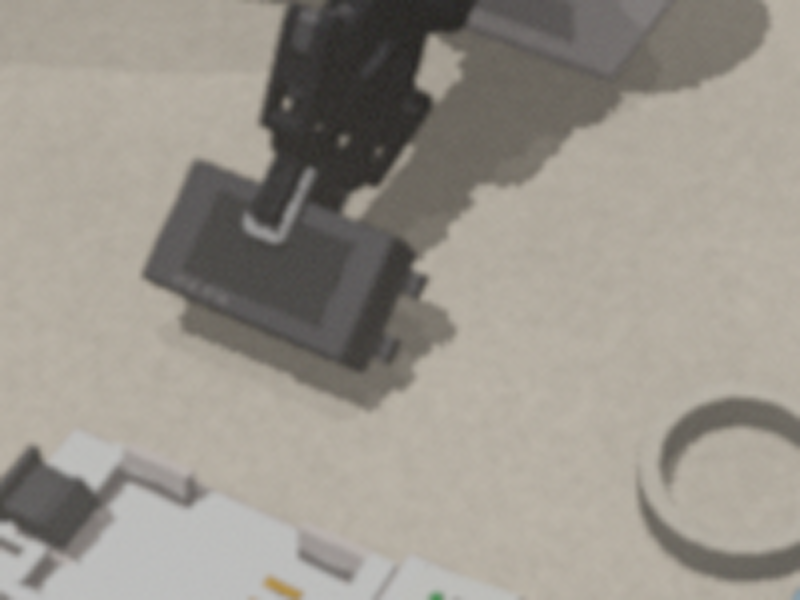

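Call:
{"api": "move_arm", "payload": {"targets": [{"translation": [-3, 3, 0], "turn": [0, 0, 0], "jaw": 30}, {"translation": [-6, 5, 0], "turn": [0, 0, 0], "jaw": 30}, {"translation": [-6, 5, 0], "turn": [0, 0, 0], "jaw": 30}]}}

```text
time_s: 6.75
tcp_pos: [0.5273, -0.0819, 0.0402]
eef_rot: [-1.903, 0.57, -1.923]
ft_force: [-0.8, -1.3, -3.4]
opening: 0.0328
```

Call:
{"api": "move_arm", "payload": {"targets": [{"translation": [-2.1, 1.3, 0], "turn": [0, 0, 0], "jaw": 30}, {"translation": [-4.2, 2.6, 0], "turn": [0, 0, 0], "jaw": 30}, {"translation": [-4.2, 2.6, 0], "turn": [0, 0, 0], "jaw": 30}]}}

```text
time_s: 7.12
tcp_pos: [0.5273, -0.0819, 0.035]
eef_rot: [-1.903, 0.569, -1.923]
ft_force: [-0.2, 0.2, -2.6]
opening: 0.0331
```

Call:
{"api": "move_arm", "payload": {"targets": [{"translation": [-1.7, 1, 0], "turn": [0, 0, 0], "jaw": 30}, {"translation": [-3, 1.9, 0], "turn": [0, 0, 0], "jaw": 30}, {"translation": [-3, 1.9, 0], "turn": [0, 0, 0], "jaw": 30}]}}

```text
time_s: 7.5
tcp_pos: [0.5279, -0.0819, 0.033]
eef_rot: [-1.903, 0.568, -1.925]
ft_force: [-2.8, 3.0, 9.0]
opening: 0.0328
```

Run:
```python
from h import *
print(state()["q"].round(3),state()["tcp_pos"],state()["ft_force"])
a=get_image("scene");crop(a,180,200,340,320,5,"s6.png")
```

```text
[ 0.253  0.174  1.969 -0.964  1.477  2.198] [ 0.52789773 -0.08192146  0.0330136 ] [-2.81396727  3.03770512  8.96894756]
```

View pics/s6.png

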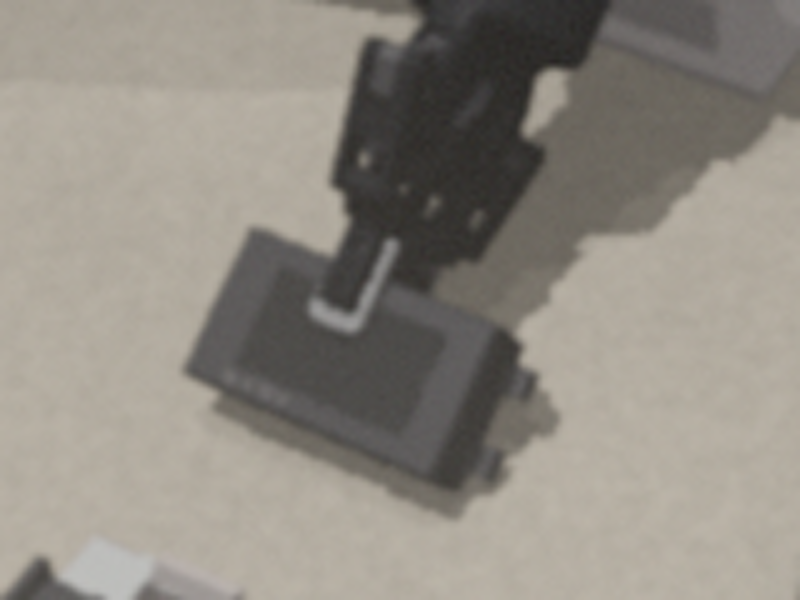

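Call:
{"api": "move_arm", "payload": {"targets": [{"translation": [2.5, -1.6, 0], "turn": [0, 0, 0], "jaw": 50}, {"translation": [2.5, -1.6, 0], "turn": [0, 0, 0], "jaw": 50}, {"translation": [-13.5, -27, 0], "turn": [0, 0, 0], "jaw": 50}, {"translation": [-35.6, -72, 0], "turn": [0, 0, 0], "jaw": 50}, {"translation": [-10, -100, 0], "turn": [0, 0, 5], "jaw": 60}, {"translation": [-2, -116, 0], "turn": [0, 0, 15], "jaw": 80}]}}

```text
time_s: 8.3
tcp_pos: [0.5298, 0.0191, 0.0919]
eef_rot: [-1.729, 0.777, -1.751]
ft_force: [0.5, -0.6, -0.8]
opening: 0.0673
```

Run:
```python
from h import *
print(state()["q"].round(3),state()["tcp_pos"],state()["ft_force"])
a=get_image("scene");crop(a,180,150,380,300,4,"s7.png")
```

```text
[ 0.34   0.047  1.88  -0.69   1.538  2.073] [0.52978333 0.01913218 0.09188104] [ 0.47960561 -0.58362783 -0.80106682]
```

View pics/s7.png

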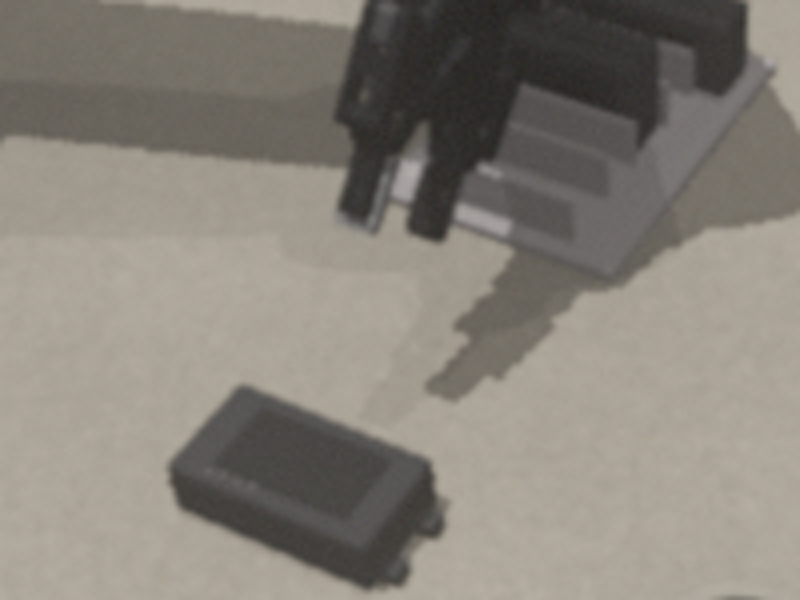

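Run:
```python
from h import *
c=get_calibration("scene")
X=np.array([back(c,(180+u/4-.4,150+v/4-.4),.034) for u,v in [(240,388),(432,464),(370,545),(170,468)]])
print(X.round(4)); m=X.mean(0);d=X[1]+X[2]-X[0]-X[3];print(m,np.arctan2(d[1],d[0]))
plan([m[0]-.06,m[1],.2],Rt(-.02))
plan([m[0]-.06,.0,.18],Rt(-.02,-20))
```

```text
[[ 0.4808 -0.0457  0.034 ]
 [ 0.5898 -0.0479  0.034 ]
 [ 0.5884 -0.1023  0.034 ]
 [ 0.4797 -0.1033  0.034 ]]
[ 0.53466654 -0.07479482  0.034     ] -0.005671479636800251
now [0.5318 0.0195 0.0966] t 8.35 translation [140.6, -13.1, -53.9] turn [-0.58, -0.3, 42.12] open 0.068 F [ 4.7 -0.   7.6]
now [0.5318 0.0195 0.0966] t 8.35 translation [71.7, -48.5, -55.7] turn [-0.51, -0.39, 22.12] open 0.068 F [ 4.7 -0.   7.6]
```

Call:
{"api": "move_arm", "payload": {"targets": [{"translation": [36, -25, -28], "turn": [-0.3, -0.2, 10], "jaw": 100}, {"translation": [72, -48, -55], "turn": [-0.5, -0.4, 20], "jaw": 100}, {"translation": [115, -35, -55], "turn": [-0.5, -0.3, 30], "jaw": 100}, {"translation": [140.6, -13, -54], "turn": [-0.6, -0.3, 42.1], "jaw": 100}, {"translation": [140.6, -13, -54], "turn": [-0.6, -0.3, 42.1], "jaw": 100}, {"translation": [140.6, -13, -54], "turn": [-0.6, -0.3, 42.1], "jaw": 100}, {"translation": [140.6, -13, -54], "turn": [-0.6, -0.3, 42.1], "jaw": 100}]}}

```text
time_s: 9.22
tcp_pos: [0.4728, -0.0749, 0.1963]
eef_rot: [-1.218, 1.223, -1.234]
ft_force: [0.2, 0.2, 0.1]
opening: 0.0856
```

Run:
```python
from h import *
import pickle
print(state()["q"].round(3),state()["tcp_pos"])
c=get_calibration("wrist");im=get_image("wrist");pickle.dump(c,open("cflat.pkl","wb"))
cv2.imwrite("pics/w8.png",im)
```

```text
[-0.199 -0.308  1.892 -0.018  1.563  1.394] [ 0.47278781 -0.07485999  0.19632237]
```

View pics/w8.png

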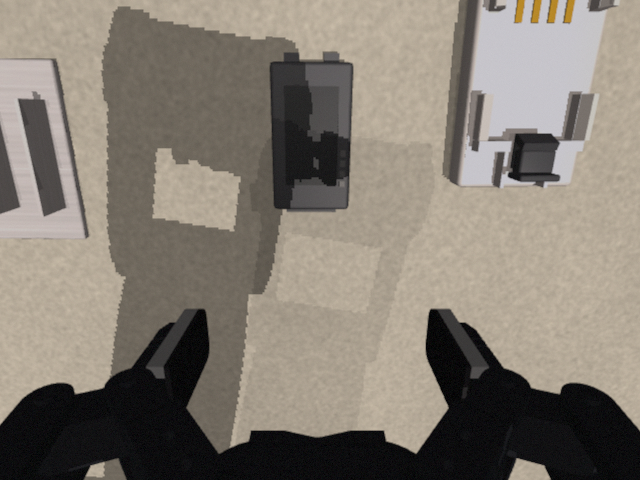

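Run:
```python
from h import *
im=cv2.imread("pics/w8.png");im=np.clip(im.astype(float)*1.5,0,255).astype(np.uint8)
crop(im,255,40,365,220,3.3,"w8a.png")
```

```text
(no output)
```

View pics/w8a.png

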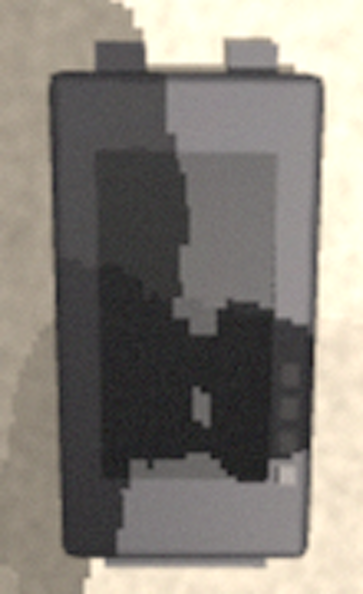

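Run:
```python
from h import *
import pickle
c=pickle.load(open("cflat.pkl","rb"))
P=[(50,75),(322,75),(64,556),(307,554)]
X=np.array([back(c,(255+u/3.3-.35,40+v/3.3-.35),.033) for u,v in P])
print(X.round(4))
print("len",np.linalg.norm(X[0]-X[2]),np.linalg.norm(X[1]-X[3]),"w",np.linalg.norm(X[0]-X[1]),np.linalg.norm(X[2]-X[3]))
d=(X[0]+X[1]-X[2]-X[3]);yaw=np.arctan2(d[1],d[0]);m=X.mean(0);M=m-np.array([np.cos(yaw),np.sin(yaw),0])*.004;print("yaw",yaw,"pack_mid",M)
plan([M[0],M[1],.08],Rt(yaw));plan([M[0],M[1],.014],Rt(yaw))
```

```text
[[ 0.5862 -0.0457  0.033 ]
 [ 0.585  -0.1061  0.033 ]
 [ 0.4763 -0.0423  0.033 ]
 [ 0.4752 -0.1031  0.033 ]]
len 0.10992853696307607 0.10977997706122401 w 0.06046612779231562 0.06087357088993999
yaw -0.028812019413446785 pack_mid [ 0.52669236 -0.07418494  0.033     ]
now [ 0.4729 -0.0745  0.1963] t 9.28 translation [-3.4, 115.8, 54.8] turn [0.47, 0.45, 0.97] open 0.0856 F [ 0.8 -0.1  0.2]
now [ 0.4729 -0.0745  0.1963] t 9.28 translation [-4.5, 181.8, 55.3] turn [0.47, 0.45, 0.97] open 0.0856 F [ 0.8 -0.1  0.2]
```

Call:
{"api": "move_arm", "payload": {"targets": [{"translation": [-3, 60, 40], "turn": [0.5, 0.45, 1], "jaw": 100}, {"translation": [-3.5, 116, 55], "turn": [0.5, 0.45, 1], "jaw": 100}, {"translation": [-4, 150, 55], "turn": [0.5, 0.45, 1], "jaw": 100}, {"translation": [-4.5, 175, 55.3], "turn": [0.5, 0.45, 1], "jaw": 100}, {"translation": [-4.5, 190, 55.3], "turn": [0.5, 0.45, 1], "jaw": 100}, {"translation": [-4.5, 190, 55.3], "turn": [0.5, 0.45, 1], "jaw": 100}]}}

```text
time_s: 10.02
tcp_pos: [0.5265, -0.0742, 0.0056]
eef_rot: [-1.194, 1.231, -1.229]
ft_force: [0.1, -0.1, 0.1]
opening: 0.0856
```

Run:
```python
from h import *
plan([.5267,-.0742,.006],Rt(-.029))
```

```text
now [ 0.5265 -0.0742  0.0056] t 10.03 translation [0.0, -0.4, 0.2] turn [0.01, 0.02, -0.09] open 0.0856 F [ 0.1 -0.1  0.1]
```

Call:
{"api": "move_arm", "payload": {"targets": [{"translation": [0, 0, 0], "turn": [0, 0, 0], "jaw": 60}, {"translation": [0, 0, 0], "turn": [0, 0, 0], "jaw": 60}, {"translation": [0, 0, 0], "turn": [0, 0, 0], "jaw": 60}, {"translation": [0, 0, 0], "turn": [0, 0, 0], "jaw": 60}], "squeeze": 50}}

```text
time_s: 10.52
tcp_pos: [0.5276, -0.0749, 0.0078]
eef_rot: [-1.191, 1.229, -1.232]
ft_force: [-0.5, 2.2, 7.0]
opening: 0.0613
```

Call:
{"api": "move_arm", "payload": {"targets": [{"translation": [0, -20, 0], "turn": [0, 0, 0], "jaw": 60}, {"translation": [0, -60, 0], "turn": [0, 0, 0], "jaw": 60}, {"translation": [0, -100, 0], "turn": [0, 0, 0], "jaw": 60}, {"translation": [0, -100, 0], "turn": [0, 0, 0], "jaw": 60}, {"translation": [0, -100, 0], "turn": [0, 0, 0], "jaw": 60}]}}

```text
time_s: 11.15
tcp_pos: [0.5264, -0.075, 0.1063]
eef_rot: [-1.193, 1.231, -1.231]
ft_force: [-0.0, -0.5, -3.4]
opening: 0.0611
```

Run:
```python
from h import *
import pickle
s=state();print(s["tcp_pos"],s["opening"],s["ft_force"].round(1))
c=get_calibration("wrist");im=get_image("wrist");cv2.imwrite("pics/w9.png",im)
a=get_image("side");crop(a,280,150,440,270,5,"d9.png")
plan([.50,-.243,.18],Rt(-.013))
```

```text
[ 0.52639732 -0.07504499  0.10630605] 0.061139809187073055 [-0.  -0.5 -3.4]
now [ 0.5261 -0.075   0.1052] t 11.25 translation [168.6, -75.1, -21.1] turn [0.02, -0.97, -0.11] open 0.0611 F [ 0.1  0.9 -3. ]
```

View pics/w9.png

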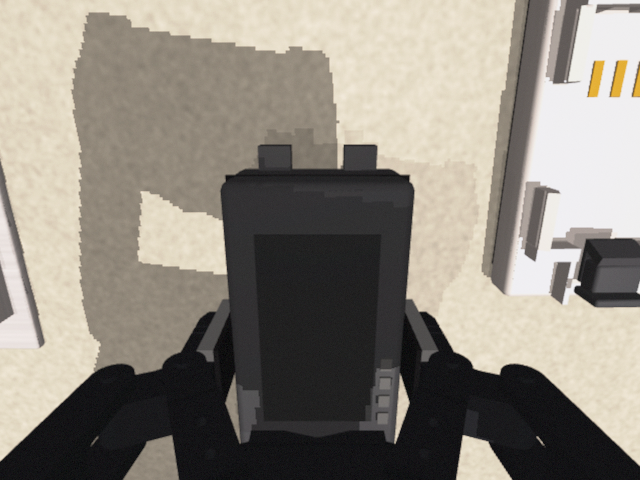

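View pics/d9.png

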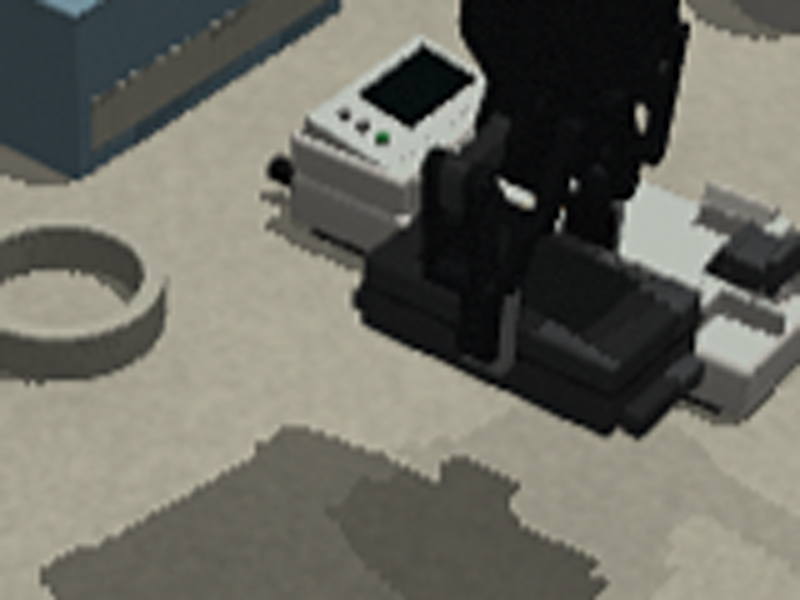

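Run:
```python
from h import *
import pickle
c=get_calibration("side"); p=state()["tcp_pos"]; print(p)
L=lambda X:[( (a-280+.4)*5,(b-150+.4)*5) for a,b in proj(c,X).round(2)]
for dz in (-.01,-.005,0,.005,.01): print(dz,np.round(L([p+[-.011,.0306,dz],p+[.011,.0306,dz],p+[.011,.045,dz],p+[-.011,.045,dz]]),0).tolist())
# pack underside edge
for dz in (-.012,-.0078,-.004): print(dz,np.round(L([p+[-.052,.031,dz],p+[.06,.031,dz],p+[-.06,.022,dz],p+[-.06,.022,dz+.01]]),0).tolist())
```

```text
[ 0.52607234 -0.07496651  0.10524766]
-0.01 [[512.0, 403.0], [462.0, 381.0], [441.0, 400.0], [491.0, 423.0]]
-0.005 [[513.0, 393.0], [463.0, 370.0], [442.0, 389.0], [492.0, 412.0]]
0 [[514.0, 382.0], [464.0, 360.0], [443.0, 379.0], [493.0, 401.0]]
0.005 [[515.0, 371.0], [465.0, 349.0], [444.0, 368.0], [494.0, 390.0]]
0.01 [[517.0, 360.0], [466.0, 338.0], [444.0, 357.0], [495.0, 380.0]]
-0.012 [[607.0, 451.0], [353.0, 337.0], [639.0, 447.0], [641.0, 425.0]]
-0.0078 [[608.0, 442.0], [353.0, 329.0], [640.0, 438.0], [643.0, 416.0]]
-0.004 [[609.0, 434.0], [354.0, 320.0], [641.0, 430.0], [644.0, 408.0]]
```

Run:
```python
from h import *
im=cv2.imread("pics/w9.png");im=np.clip(im.astype(float)*2.5,0,255).astype(np.uint8)
crop(im,210,130,430,260,3.6,"w9a.png")
```

```text
(no output)
```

View pics/w9a.png

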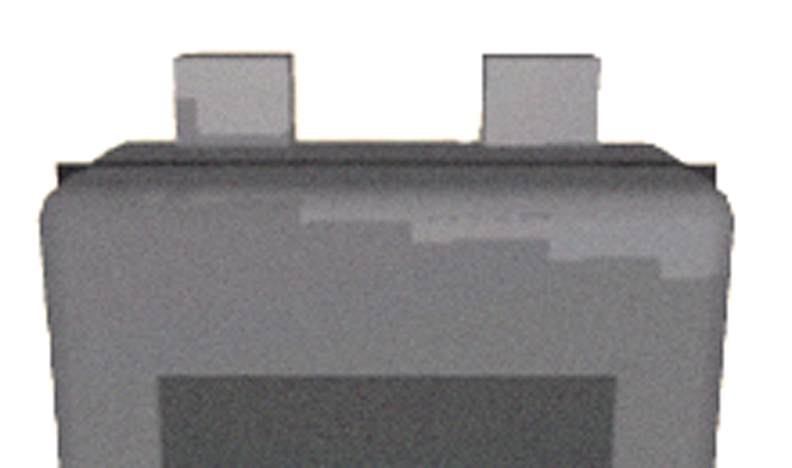

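Run:
```python
from h import *
c=get_calibration("wrist"); s=state(); R=Ro.from_rotvec(s["eef_rot"]).as_matrix();p=s["tcp_pos"]
uv=np.array([(210+u/3.6-.36,130+v/3.6-.36) for u,v in [(174,57),(293,57),(484,57),(600,57),(180,140),(294,140),(482,140),(597,140)]])
L=np.array([(69,22,-9),(69,10,-9),(69,-10,-9),(69,-22,-9),(60,22,-9),(60,10,-9),(60,-10,-9),(60,-22,-9)])/1000
# pack->tool: x=tool z,y=-tool x... flat: pack z=-tool y, pack x = tool z, pack y=-tool x
B=np.array([[0,-1,0],[0,0,-1],[1,0,0]],float)
def r(q,full=False):
    T=q[:3]/1000; Rp=B@Ro.from_rotvec([0,q[4],q[3]]).as_matrix()
    X=(L@Rp.T+T)@R.T+p
    return (proj(c,X)-uv).ravel()
for fixed in (None,-9.2):
    if fixed is None: s2=least_squares(lambda q:r(np.r_[q,0]),[0,-9,0,0])
    else: s2=least_squares(lambda q:r([q[0],fixed,q[1],q[2],0]),[0,0,0])
    print(s2.x.round(3),np.round(s2.fun,1))
```

```text
[ 0.249 -5.754 -0.852 -0.   ] [ 0.6 -0.5 -0.3 -0.6  0.1 -0.6 -0.1 -0.6  0.1  0.6 -0.1  0.6  0.1  0.6
 -0.4  0.6]Traceback (most recent call last):
  File "<stdin>", line 13, in <module>
    return func(*args, **kwargs)
    vector_fun = VectorFunction(
        fun_wrapped,
    ...<6 lines>...
        workers=workers
    )
    self._update_fun()
    ~~~~~~~~~~~~~~~~^^
    self.f = self.fun_wrapped(xp_copy(self.x))
             ~~~~~~~~~~~~~~~~^^^^^^^^^^^^^^^^^
    return np.atleast_1d(self.fun(x))
                         ~~~~~~~~^^^
    return self.f(x, *self.args, **self.kwargs)
           ~~~~~~^^^^^^^^^^^^^^^^^^^^^^^^^^^^^^
  File "<stdin>", line 13, in <lambda>
  File "<stdin>", line 8, in r
TypeError: unsupported operand type(s) for /: 'list' and 'int'
```

```bash
cat >> h.py <<'E'
BAY=np.array([.5882,-.2433,.030]); BYAW=-.013
TP=np.array([.25,-8.5,-.85])/1000
Bpt=np.array([[0,-1,0],[0,0,-1],[1,0,0]],float)
def toolpose(toe,alpha,bay=None,yaw=None,tp=None):
    """toe: position of pack_toe in bay frame mm; alpha nose-down deg"""
    bay=BAY if bay is None else bay; yaw=BYAW if yaw is None else yaw; tp=TP if tp is None else tp
    Rb=Ro.from_euler("z",yaw).as_matrix(); Rp=Rb@Ro.from_euler("y",np.radians(alpha)).as_matrix()
    mid=bay+Rb@np.array(toe)/1000-Rp@np.array([69,0,-17])/1000
    Rtl=Rp@Bpt.T
    return mid-Rtl@tp,Rtl
def packpose(bay=None,yaw=None,tp=None):
    bay=BAY if bay is None else bay; yaw=BYAW if yaw is None else yaw; tp=TP if tp is None else tp
    s=state();Rtl=Ro.from_rotvec(s["eef_rot"]).as_matrix();Rb=Ro.from_euler("z",yaw).as_matrix()
    Rp=Rb.T@Rtl@Bpt; mid=Rb.T@(s["tcp_pos"]+Rtl@tp-bay); toe=mid+Rp@np.array([69,0,-17])/1000
    e=Ro.from_matrix(Rp).as_euler("zyx",degrees=True)
    print("pack mid",(mid*1000).round(1),"toe",(toe*1000).round(1),"yaw,alpha,roll",e.round(2),"F",s["ft_force"].round(1),"t",round(s["time_s"],2),"tau",s["ft_torque"].round(2))
E
python3 - <<'E'
from h import *
packpose()
plan(*toolpose([44,0,60],0))
E
```

```text
pack mid [-65.2 167.3  83.7] toe [  3.8 166.1  66.7] yaw,alpha,roll [-0.97  0.02  0.11] F [ 0.1  0.9 -3. ] t 11.25 tau [ 0.01  0.02 -0.03]
now [ 0.5261 -0.075   0.1052] t 11.25 translation [166.6, 6.4, 43.0] turn [0.02, -0.97, -0.11] open 0.0611 F [ 0.1  0.9 -3. ]
```

Call:
{"api": "move_arm", "payload": {"targets": [{"translation": [40, 0, 10], "turn": [0, -1, 0], "jaw": 60}, {"translation": [85, 2, 20], "turn": [0, -1, 0], "jaw": 60}, {"translation": [130, 4, 35], "turn": [0, -1, 0], "jaw": 60}, {"translation": [166.6, 6, 43], "turn": [0, -1, 0], "jaw": 60}, {"translation": [166.6, 6, 43], "turn": [0, -1, 0], "jaw": 60}, {"translation": [166.6, 6, 43], "turn": [0, -1, 0], "jaw": 60}]}}

```text
time_s: 12.0
tcp_pos: [0.5642, -0.2424, 0.099]
eef_rot: [-1.201, 1.22, -1.216]
ft_force: [-1.0, -1.1, -2.2]
opening: 0.0612
```

Run:
```python
from h import *
import pickle
packpose()
c=get_calibration("wrist");im=get_image("wrist");cv2.imwrite("pics/w10.png",im);pickle.dump(c,open("c10.pkl","wb"))
packpose()
im=np.clip(im.astype(float)*1.0,0,255).astype(np.uint8)
crop(im,200,0,440,180,3.3,"w10a.png")
a=get_image("scene");crop(a,150,260,350,420,4,"s10.png")
```

```text
pack mid [-24.9   0.4  77.5] toe [44.1  0.4 60.5] yaw,alpha,roll [0.02 0.01 0.15] F [-1.  -1.1 -2.2] t 12.0 tau [-0.03 -0.04 -0.02]
pack mid [-24.7   0.6  77.8] toe [44.3  0.7 60.9] yaw,alpha,roll [ 0.05 -0.02  0.13] F [ 0.5  0.5 -3.2] t 12.05 tau [ 0.03  0.03 -0.06]
```

View pics/w10a.png

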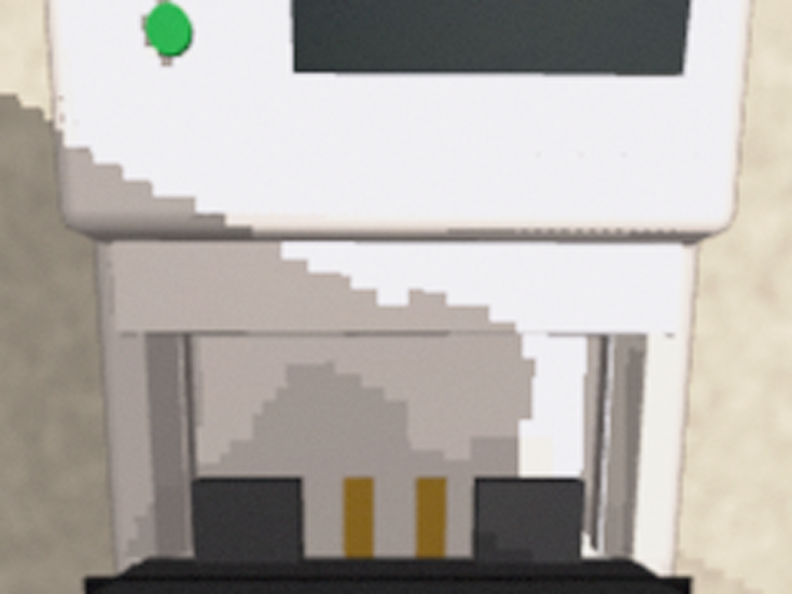

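View pics/s10.png

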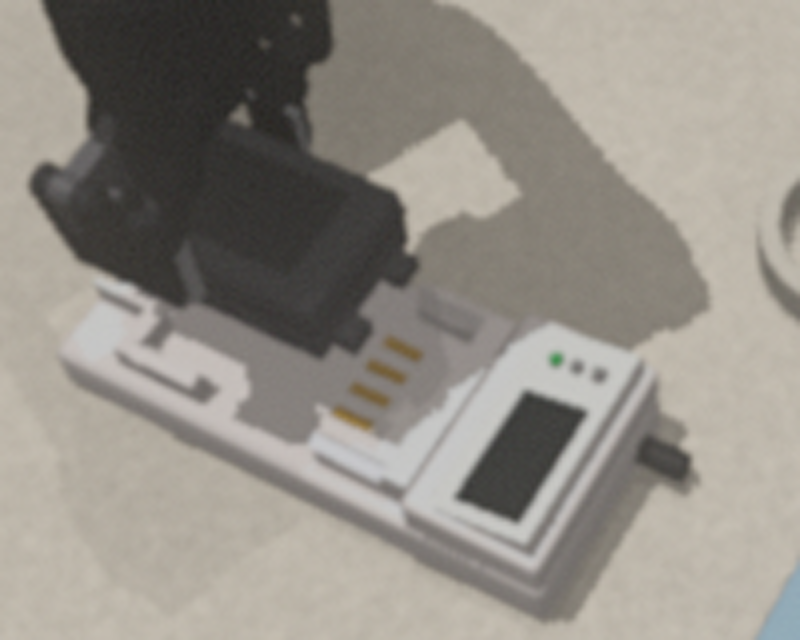

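Run:
```python
from h import *
import pickle
c=pickle.load(open("c10.pkl","rb"))
Rb=Ro.from_euler("z",BYAW).as_matrix()
f=lambda u,v,z:((Rb.T@(back(c,(200+u/3.3-.35,v/3.3-.35),z)-[BAY[0],BAY[1],0]))*1000).round(1)
print("contacts",f(358,480,.03),f(431,480,.03), "mid",f(394.5,515,.03))
for v in(400,450): print("floor edges?",f(196,v,.03),f(587,v,.03))
print("lip top",f(200,333,.048),f(392,333,.048),f(580,335,.048))
for dz in (0,): 
  z=.03+.0608+.008
  print("lug tips",[f(u,480,z) for u in(192,303,473,583)])
print("charger edges z.03",f(105,300,.03),f(690,300,.03), "z=.048", f(105,300,.048),f(690,300,.048))
```

```text
contacts [38.7  5.5 30. ] [38.6 -6.5 30. ] mid [33.  -0.5 30. ]
floor edges? [51.3 31.6 30. ] [ 51.2 -31.5  30. ]
floor edges? [43.4 32.  30. ] [ 43.4 -31.9  30. ]
lip top [61.  27.9 48. ] [61. -0. 48.] [ 60.7 -27.4  48. ]
lug tips [array([44.3, 22.2, 98.8]), array([44.3,  9.9, 98.8]), array([44.3, -9. , 98.8]), array([ 44.3, -21.2,  98.8])]
charger edges z.03 [66.3 45.2 30. ] [ 66.3 -47.   30. ] z=.048 [65.5 41.4 48. ] [ 65.4 -43.   48. ]
```

Run:
```python
from h import *
for a in [([50,-.2,40],7),([52,-.2,25],14),([55,-.2,12],14),([56,-.2,6],14)]: plan(*toolpose(*a))
```

```text
now [ 0.5645 -0.242   0.0996] t 12.1 translation [1.0, 12.9, 7.1] turn [-7.04, 0.08, -0.12] open 0.0607 F [ 0.4 -0.2 -2.8]
now [ 0.5645 -0.242   0.0996] t 12.1 translation [1.0, 19.9, 11.7] turn [-14.04, 0.09, -0.11] open 0.0607 F [ 0.4 -0.2 -2.8]
now [ 0.5645 -0.242   0.0996] t 12.1 translation [1.1, 32.9, 14.7] turn [-14.04, 0.09, -0.11] open 0.0607 F [ 0.4 -0.2 -2.8]
now [ 0.5645 -0.242   0.0996] t 12.1 translation [1.1, 38.9, 15.7] turn [-14.04, 0.09, -0.11] open 0.0607 F [ 0.4 -0.2 -2.8]
```

Call:
{"api": "move_arm", "payload": {"targets": [{"translation": [1, 13, 7], "turn": [-7, 0.1, -0.1], "jaw": 60}, {"translation": [1, 20, 11.7], "turn": [-14, 0.1, -0.1], "jaw": 60}, {"translation": [1, 27, 13], "turn": [-14, 0.1, -0.1], "jaw": 60}, {"translation": [1, 33, 14.7], "turn": [-14, 0.1, -0.1], "jaw": 60}, {"translation": [1, 33, 14.7], "turn": [-14, 0.1, -0.1], "jaw": 60}]}}

```text
time_s: 12.72
tcp_pos: [0.5789, -0.2437, 0.067]
eef_rot: [-1.377, 1.397, -1.094]
ft_force: [-0.4, -0.4, -2.6]
opening: 0.061
```

Run:
```python
from h import *
packpose()
a=get_image("side");crop(a,320,130,460,235,5.5,"d11.png")
im=get_image("wrist");crop(im,200,0,440,180,3.3,"w11.png")
packpose()
plan(*toolpose([56,-.2,3],14));plan(*toolpose([56,-.2,1],14))
```

```text
pack mid [-8.1 -0.8 45.4] toe [54.9 -0.9 12.4] yaw,alpha,roll [-6.000e-02  1.386e+01  1.000e-02] F [-0.4 -0.4 -2.6] t 12.72 tau [-0.06 -0.22  0.01]
pack mid [-7.8 -1.1 46.2] toe [55.1 -1.2 13.2] yaw,alpha,roll [-7.000e-02  1.383e+01 -1.000e-02] F [-0.1 -0.1 -2.6] t 12.82 tau [-0.04 -0.29 -0.04]
now [ 0.5792 -0.244   0.0677] t 12.82 translation [-0.9, 9.4, 3.3] turn [-0.17, -0.08, 0.01] open 0.0611 F [-0.1 -0.1 -2.6]
now [ 0.5792 -0.244   0.0677] t 12.82 translation [-0.9, 11.4, 3.8] turn [-0.17, -0.08, 0.01] open 0.0611 F [-0.1 -0.1 -2.6]
```

View pics/d11.png

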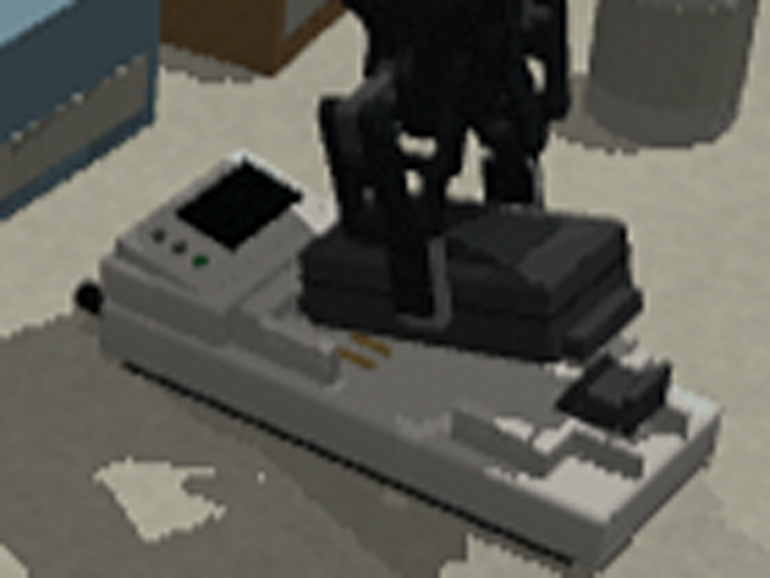

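View pics/w11.png

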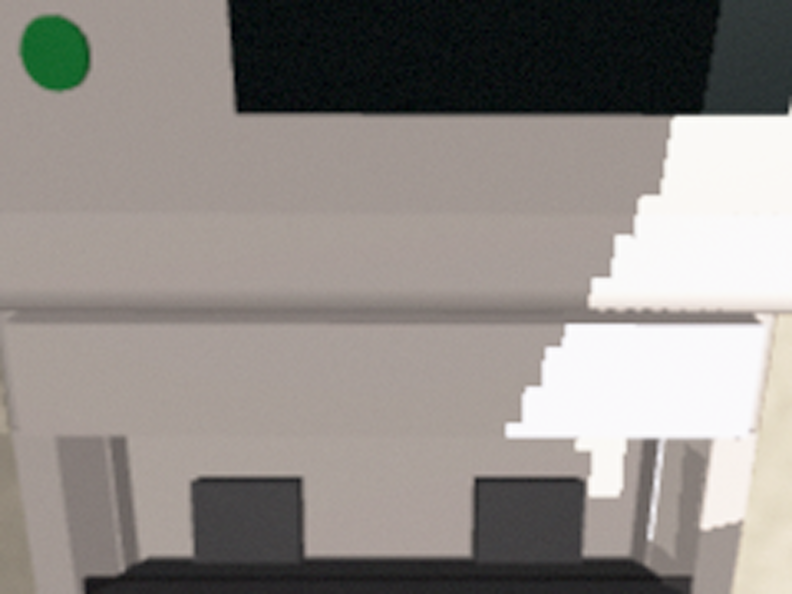

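Call:
{"api": "move_arm", "payload": {"targets": [{"translation": [-0.9, 5, 2], "turn": [-0.2, -0.1, 0], "jaw": 60}, {"translation": [-0.9, 9.4, 3.3], "turn": [-0.2, -0.1, 0], "jaw": 60}, {"translation": [-0.9, 9.4, 3.3], "turn": [-0.2, -0.1, 0], "jaw": 60}]}}

```text
time_s: 13.2
tcp_pos: [0.5801, -0.243, 0.0565]
eef_rot: [-1.382, 1.399, -1.09]
ft_force: [0.1, -0.4, -3.0]
opening: 0.0609
```

Run:
```python
from h import *
packpose()
plan(*toolpose([56,-.2,1],14))
```

```text
pack mid [-6.8 -0.  35. ] toe [55.9  0.   1.6] yaw,alpha,roll [ 0.04 14.16  0.02] F [ 0.1 -0.4 -3. ] t 13.2 tau [ 0.04 -0.19 -0.01]
now [ 0.5801 -0.243   0.0565] t 13.2 translation [0.2, 0.7, 0.2] turn [0.16, 0.04, -0.02] open 0.0609 F [ 0.1 -0.4 -3. ]
```

Call:
{"api": "move_arm", "payload": {"targets": [{"translation": [0.2, 1, 0.25], "turn": [0, 0, 0], "jaw": 60}, {"translation": [0.2, 2, 0.5], "turn": [0, 0, 0], "jaw": 60}, {"translation": [0.2, 2, 0.5], "turn": [0, 0, 0], "jaw": 60}]}}

```text
time_s: 13.58
tcp_pos: [0.5803, -0.2433, 0.055]
eef_rot: [-1.381, 1.399, -1.09]
ft_force: [-0.1, 0.3, -3.2]
opening: 0.0609
```

Run:
```python
from h import *
packpose()
```

```text
pack mid [-6.6 -0.3 33.4] toe [56.1 -0.3  0.1] yaw,alpha,roll [ 0.04 14.13  0.  ] F [-0.1  0.3 -3.2] t 13.57 tau [-0.04 -0.2   0.04]
```

Call:
{"api": "move_arm", "payload": {"targets": [{"translation": [0, 1, 0.25], "turn": [0, 0, 0], "jaw": 60}, {"translation": [0, 1.5, 0.4], "turn": [0, 0, 0], "jaw": 60}, {"translation": [0, 1.5, 0.4], "turn": [0, 0, 0], "jaw": 60}]}}

```text
time_s: 13.95
tcp_pos: [0.5804, -0.2433, 0.0539]
eef_rot: [-1.381, 1.399, -1.09]
ft_force: [-4.3, 1.5, 5.7]
opening: 0.061
```

Run:
```python
from h import *
packpose()
```

```text
pack mid [-6.6 -0.4 32.4] toe [56.2 -0.3 -0.9] yaw,alpha,roll [ 4.000e-02  1.412e+01 -1.000e-02] F [-4.3  1.5  5.7] t 13.95 tau [ 0.19  0.57 -0.05]
```

```bash
sed -i 's/-8.5,-.85/-9.1,-.85/' h.py
python3 - <<'E'
from h import *
packpose()
for a in [([57,-.2,1.2],14),([61,-.2,1.2],14),([65,-.2,1.2],13.5)]: plan(*toolpose(*a))
E
```

```text
pack mid [-6.4 -0.4 33. ] toe [56.3 -0.3 -0.4] yaw,alpha,roll [ 4.000e-02  1.412e+01 -1.000e-02] F [-4.3  1.5  5.7] t 13.95 tau [ 0.19  0.57 -0.05]
now [ 0.5804 -0.2433  0.0539] t 13.95 translation [-0.2, -1.5, 0.3] turn [0.12, 0.04, 0.01] open 0.061 F [-4.3  1.5  5.7]
now [ 0.5804 -0.2433  0.0539] t 13.95 translation [-0.2, -2.5, 4.1] turn [0.12, 0.04, 0.01] open 0.061 F [-4.3  1.5  5.7]
now [ 0.5804 -0.2433  0.0539] t 13.95 translation [-0.2, -2.9, 8.0] turn [0.62, 0.04, 0.01] open 0.061 F [-4.3  1.5  5.7]
```

Call:
{"api": "move_arm", "payload": {"targets": [{"translation": [-0.2, -2.2, 0.3], "turn": [0, 0, 0], "jaw": 60}, {"translation": [-0.2, -3.2, 4], "turn": [0, 0, 0], "jaw": 60}, {"translation": [-0.2, -3.6, 6.5], "turn": [0.3, 0, 0], "jaw": 60}, {"translation": [-0.2, -3.8, 8], "turn": [0.6, 0, 0], "jaw": 60}, {"translation": [-0.2, -3.8, 8], "turn": [0.6, 0, 0], "jaw": 60}]}}

```text
time_s: 14.58
tcp_pos: [0.5891, -0.2432, 0.0551]
eef_rot: [-1.374, 1.391, -1.096]
ft_force: [-0.3, 0.3, -2.3]
opening: 0.0609
```

Run:
```python
from h import *
packpose()
im=get_image("wrist");crop(im,200,0,440,180,3.3,"w12.png")
a=get_image("side");crop(a,320,130,460,235,5.5,"d12.png")
packpose()
for a in [([65.5,-.2,1.],11),([66.5,-.2,.8],8),([67.5,-.2,.6],5)]: plan(*toolpose(*a))
```

```text
pack mid [ 2.2 -0.1 34.1] toe [65.3 -0.   1.4] yaw,alpha,roll [ 0.05 13.52  0.  ] F [-0.3  0.3 -2.3] t 14.57 tau [-0.02 -0.23 -0.01]
pack mid [ 2.1 -0.1 34.2] toe [65.2 -0.1  1.5] yaw,alpha,roll [ 0.04 13.53  0.  ] F [-1.  -0.6 -3. ] t 14.68 tau [-0.01 -0.21  0.05]
now [ 0.589  -0.2432  0.0551] t 14.68 translation [0.1, 3.4, 0.1] turn [2.53, 0.04, -0.0] open 0.0609 F [-1.  -0.6 -3. ]
now [ 0.589  -0.2432  0.0551] t 14.68 translation [0.1, 7.0, 1.0] turn [5.53, 0.04, -0.01] open 0.0609 F [-1.  -0.6 -3. ]
now [ 0.589  -0.2432  0.0551] t 14.68 translation [0.1, 10.5, 2.0] turn [8.53, 0.04, -0.01] open 0.0609 F [-1.  -0.6 -3. ]
```

View pics/w12.png

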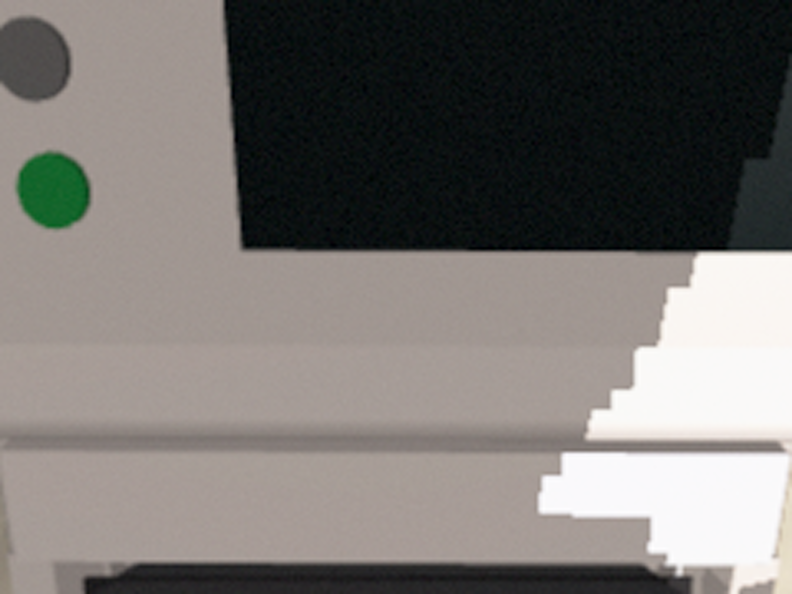

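View pics/d12.png

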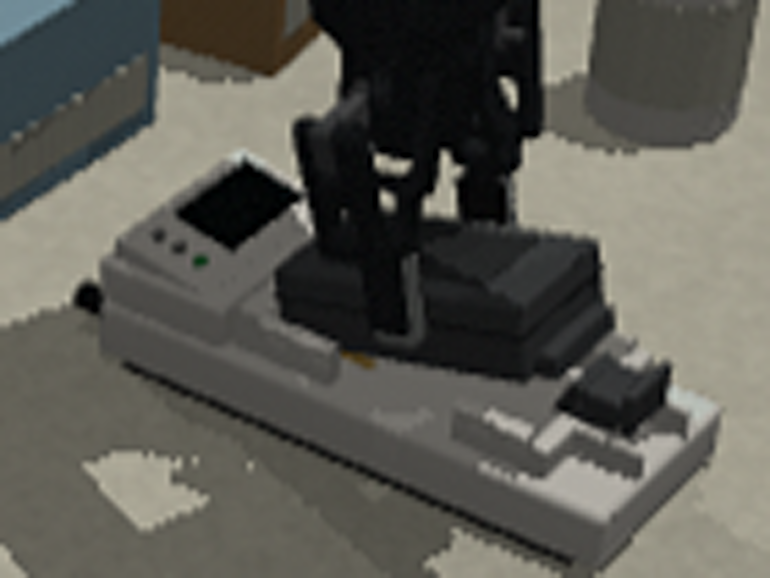

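Call:
{"api": "move_arm", "payload": {"targets": [{"translation": [0, 2, 0.3], "turn": [1.3, 0, 0], "jaw": 60}, {"translation": [0, 3.4, 0.6], "turn": [2.5, 0, 0], "jaw": 60}, {"translation": [0, 5.2, 0.9], "turn": [4, 0, 0], "jaw": 60}, {"translation": [0, 7, 1.3], "turn": [5.5, 0, 0], "jaw": 60}, {"translation": [0, 7, 1.3], "turn": [5.5, 0, 0], "jaw": 60}]}}

```text
time_s: 15.3
tcp_pos: [0.5887, -0.2433, 0.0485]
eef_rot: [-1.304, 1.32, -1.149]
ft_force: [3.2, -0.4, -1.0]
opening: 0.0612
```

Run:
```python
from h import *
packpose()
for a in [([67.5,-.2,.7],6),([68.2,-.2,.6],4),([68.7,-.2,.5],2),([69,-.2,.3],0)]: plan(*toolpose(*a))
```

```text
pack mid [ 0.9 -0.2 27.6] toe [66.9 -0.2  1.3] yaw,alpha,roll [ 0.03  7.93 -0.01] F [ 3.2 -0.4 -1. ] t 15.3 tau [-0.02 -0.47  0.03]
now [ 0.5887 -0.2433  0.0485] t 15.3 translation [-0.0, 2.8, 0.4] turn [1.93, 0.03, 0.01] open 0.0612 F [ 3.2 -0.4 -1. ]
now [ 0.5887 -0.2433  0.0485] t 15.3 translation [-0.0, 5.2, 1.0] turn [3.93, 0.03, 0.01] open 0.0612 F [ 3.2 -0.4 -1. ]
now [ 0.5887 -0.2433  0.0485] t 15.3 translation [-0.0, 7.6, 1.4] turn [5.93, 0.03, 0.01] open 0.0612 F [ 3.2 -0.4 -1. ]
now [ 0.5887 -0.2433  0.0485] t 15.3 translation [-0.0, 10.1, 1.8] turn [7.93, 0.03, 0.01] open 0.0612 F [ 3.2 -0.4 -1. ]
```

Call:
{"api": "move_arm", "payload": {"targets": [{"translation": [0, 1.5, 0.3], "turn": [1, 0, 0], "jaw": 60}, {"translation": [0, 2.8, 0.6], "turn": [2, 0, 0], "jaw": 60}, {"translation": [0, 4, 0.9], "turn": [3, 0, 0], "jaw": 60}, {"translation": [0, 5.2, 1.2], "turn": [4, 0, 0], "jaw": 60}, {"translation": [0, 5.2, 1.2], "turn": [4, 0, 0], "jaw": 60}]}}

```text
time_s: 15.92
tcp_pos: [0.589, -0.2432, 0.0426]
eef_rot: [-1.254, 1.27, -1.184]
ft_force: [4.2, -0.2, -1.3]
opening: 0.0609
```

Run:
```python
from h import *
packpose()
for a in [([68.7,-.2,.5],2),([69,-.2,.3],0)]: plan(*toolpose(*a))
```

```text
pack mid [ 0.6 -0.1 21.7] toe [68.3 -0.1 -0.1] yaw,alpha,roll [0.03 3.99 0.01] F [ 4.2 -0.2 -1.3] t 15.93 tau [-0.13 -0.97 -0.01]
now [ 0.589  -0.2432  0.0426] t 15.93 translation [0.1, 1.8, 0.2] turn [1.99, 0.03, -0.01] open 0.0609 F [ 4.2 -0.2 -1.3]
now [ 0.589  -0.2432  0.0426] t 15.93 translation [0.1, 4.3, 0.3] turn [3.99, 0.03, -0.01] open 0.0609 F [ 4.2 -0.2 -1.3]
```

Call:
{"api": "move_arm", "payload": {"targets": [{"translation": [0, 1, 0.1], "turn": [1, 0, 0], "jaw": 60}, {"translation": [0, 2, 0.2], "turn": [2, 0, 0], "jaw": 60}, {"translation": [0, 3.2, 0.2], "turn": [3, 0, 0], "jaw": 60}, {"translation": [0, 4.3, 0.3], "turn": [4, 0, 0], "jaw": 60}, {"translation": [0, 4.3, 0.3], "turn": [4, 0, 0], "jaw": 60}]}}

```text
time_s: 16.55
tcp_pos: [0.5886, -0.2431, 0.0381]
eef_rot: [-1.204, 1.219, -1.218]
ft_force: [0.3, 0.1, -1.9]
opening: 0.0609
```

Run:
```python
from h import *
packpose()
a=get_image("side");crop(a,320,130,460,235,5.5,"d13.png")
a=get_image("scene");crop(a,150,290,320,420,4.5,"s13.png")
```

```text
pack mid [-0.5 -0.1 17.2] toe [68.5 -0.   0.1] yaw,alpha,roll [0.03 0.06 0.03] F [ 0.3  0.1 -1.9] t 16.55 tau [ 0.05 -0.11  0.02]
```

View pics/d13.png

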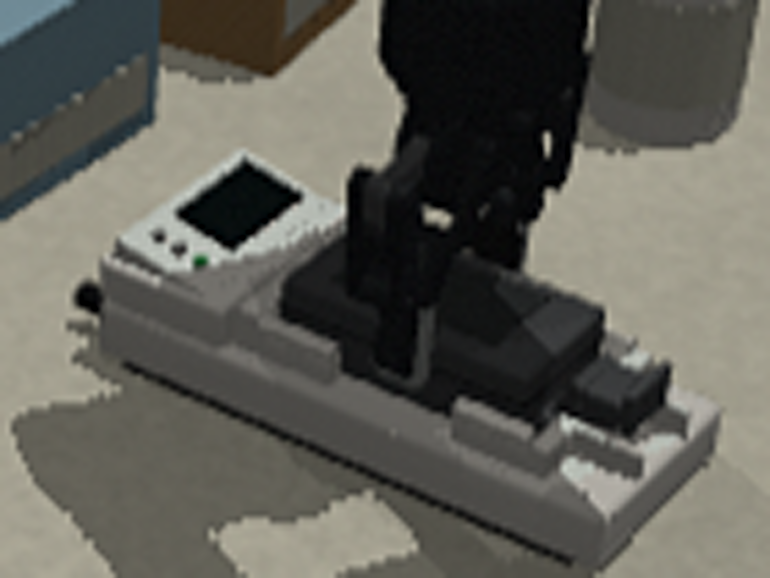

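View pics/s13.png

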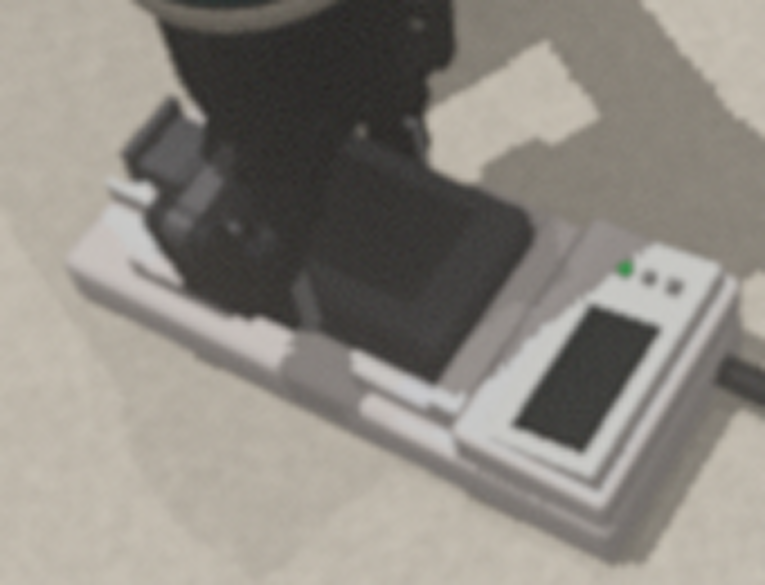

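Call:
{"api": "move_arm", "payload": {"targets": [{"translation": [0, 1.5, 0], "turn": [0, 0, 0], "jaw": 60}, {"translation": [0, 2.5, 0], "turn": [0.5, 0, 0], "jaw": 60}, {"translation": [0, 2.5, 0], "turn": [0.5, 0, 0], "jaw": 60}]}}

```text
time_s: 17.02
tcp_pos: [0.589, -0.2432, 0.0378]
eef_rot: [-1.197, 1.212, -1.222]
ft_force: [-11.9, 4.3, 20.2]
opening: 0.0609
```

Run:
```python
from h import *
packpose()
```

```text
pack mid [-0.1 -0.1 16.9] toe [69.  -0.1  0.5] yaw,alpha,roll [ 0.05 -0.46  0.01] F [-11.9   4.3  20.2] t 17.02 tau [1.28 2.16 0.16]
```

Call:
{"api": "move_arm", "payload": {"targets": [{"translation": [0, -2, 0], "turn": [-0.5, 0, 0], "jaw": 60}, {"translation": [0, -2, 0], "turn": [-0.5, 0, 0], "jaw": 100}, {"translation": [0, -2, 0], "turn": [-0.5, 0, 0], "jaw": 100}, {"translation": [0, -2, 0], "turn": [-0.5, 0, 0], "jaw": 100}, {"translation": [0, -30, 0], "turn": [-0.5, 0, 0], "jaw": 100}, {"translation": [0, -70, -20], "turn": [-0.5, 0, 0], "jaw": 100}, {"translation": [0, -110, -60], "turn": [-0.5, 0, 0], "jaw": 100}, {"translation": [0, -130, -60], "turn": [-0.5, 0, 0], "jaw": 100}, {"translation": [0, -130, -60], "turn": [-0.5, 0, 0], "jaw": 100}, {"translation": [0, -130, -60], "turn": [-0.5, 0, 0], "jaw": 100}]}}

```text
time_s: 18.27
tcp_pos: [0.5282, -0.2423, 0.1639]
eef_rot: [-1.204, 1.22, -1.216]
ft_force: [0.4, -0.1, -0.3]
opening: 0.0856
```

Run:
```python
from h import *
import pickle
s=state();print(s["tcp_pos"],s["ft_force"].round(1))
c=get_calibration("wrist");im=get_image("wrist");cv2.imwrite("pics/w14.png",im);pickle.dump(c,open("c14.pkl","wb"))
im=np.clip(im.astype(float)*1.3,0,255).astype(np.uint8)
crop(im,240,20,420,310,2.05,"w14a.png")
a=get_image("side");crop(a,320,130,460,235,5.5,"d14.png")
```

```text
[ 0.52822689 -0.24226948  0.1639153 ] [ 0.4 -0.1 -0.3]
```

View pics/w14a.png

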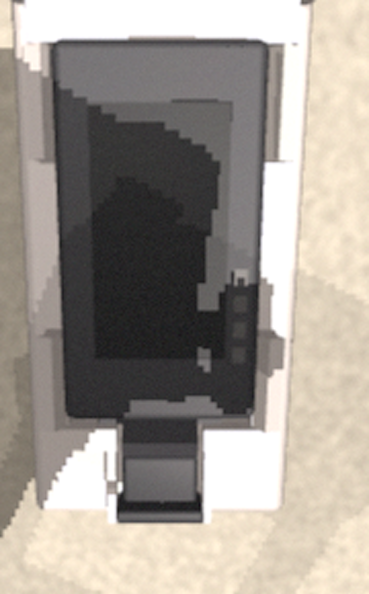

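View pics/d14.png

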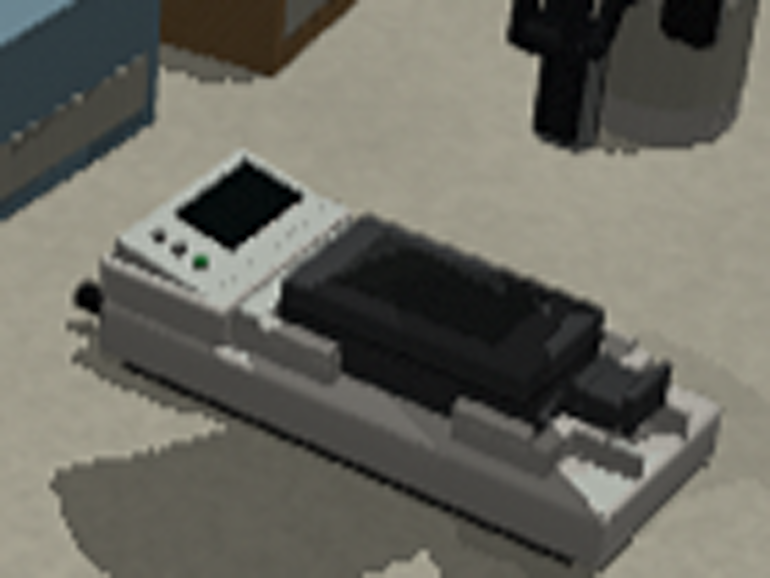

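Run:
```python
from h import *
import pickle
a=cv2.imread("pics/d11.png").astype(int);b=cv2.imread("pics/d14.png").astype(int)
a0=cv2.imread("pics/side0.png");crop(a0,320,130,460,235,5.5,"d00.png");z=cv2.imread("pics/d00.png").astype(int)
r=np.s_[360:440,590:690]
# subpixel shift of catch tab region vs start picture
g=lambda q:cv2.cvtColor(q.astype(np.uint8),cv2.COLOR_BGR2GRAY).astype(np.float32)[r]
print(cv2.phaseCorrelate(g(z),g(b)),np.abs(g(z)-g(b)).mean())
c=pickle.load(open("c14.pkl","rb"));Rb=Ro.from_euler("z",BYAW).as_matrix()
for z in (.064,.063):
  X=np.array([back(c,(240+u/2.05-.25,20+v/2.05-.25),z) for u,v in [(53,42),(268,42),(68,416),(253,415)]])
  X=(X-[BAY[0],BAY[1],0])@Rb*1000;print(X.round(1).tolist(),X.mean(0).round(1),np.arctan2(*(X[0]+X[1]-X[2]-X[3])[[1,0]]))
s=Ro.from_euler("z",BYAW).as_matrix()
plan(BAY+Rb@[-.042,0,.05],Rt(BYAW)); plan(BAY+Rb@[-.042,0,.034],Rt(BYAW))
```

```text
((0.001600638244916297, -0.09988030384858604), 0.9667281918525695) 4.23925
[[58.6, 29.8, 64.0], [58.6, -30.3, 64.0], [-50.3, 29.6, 64.0], [-49.9, -30.3, 64.0]] [ 4.2 -0.3 64. ] 0.0009731434315298622
[[58.8, 29.9, 63.0], [58.8, -30.4, 63.0], [-50.6, 29.7, 63.0], [-50.2, -30.4, 63.0]] [ 4.2 -0.3 63. ] 0.0009731434315299791
now [ 0.5281 -0.2422  0.1637] t 18.38 translation [0.5, 83.6, 18.3] turn [0.15, 0.06, -0.08] open 0.085 F [ 0.4  0.1 -0.4]
now [ 0.5281 -0.2422  0.1637] t 18.38 translation [0.5, 99.6, 18.4] turn [0.15, 0.06, -0.08] open 0.085 F [ 0.4  0.1 -0.4]
```

Home by image: pack centre at (+0.2, -0.3) mm in the bay, yaw 0.001 rad, and the catch tab is where it was at the start. I'll confirm by touch, pressing on the heel end with shut fingers.

Call:
{"api": "move_arm", "payload": {"targets": [{"translation": [0.5, 0, 18], "turn": [0, 0, 0], "jaw": 0}, {"translation": [0.5, 40, 18], "turn": [0, 0, 0], "jaw": 0}, {"translation": [0.5, 80, 18], "turn": [0, 0, 0], "jaw": 0}, {"translation": [0.5, 90, 18], "turn": [0, 0, 0], "jaw": 0}, {"translation": [0.5, 95, 18], "turn": [0, 0, 0], "jaw": 0}, {"translation": [0.5, 98, 18], "turn": [0, 0, 0], "jaw": 0}, {"translation": [0.5, 98, 18], "turn": [0, 0, 0], "jaw": 0}]}}

```text
time_s: 19.25
tcp_pos: [0.5465, -0.2434, 0.0684]
eef_rot: [-1.203, 1.218, -1.219]
ft_force: [-0.2, -0.7, 0.7]
opening: -0.0001
```

Call:
{"api": "move_arm", "payload": {"targets": [{"translation": [0, 1.5, 0], "turn": [0, 0, 0], "jaw": 0}, {"translation": [0, 3, 0], "turn": [0, 0, 0], "jaw": 0}, {"translation": [0, 3, 0], "turn": [0, 0, 0], "jaw": 0}]}}

```text
time_s: 19.62
tcp_pos: [0.546, -0.2431, 0.0644]
eef_rot: [-1.204, 1.219, -1.218]
ft_force: [-0.5, 0.8, 0.3]
opening: 0.0
```

Call:
{"api": "move_arm", "payload": {"targets": [{"translation": [0, 1, 0], "turn": [0, 0, 0], "jaw": 0}, {"translation": [0, 2.5, 0], "turn": [0, 0, 0], "jaw": 0}, {"translation": [0, 2.5, 0], "turn": [0, 0, 0], "jaw": 0}]}}

```text
time_s: 20.0
tcp_pos: [0.5462, -0.2432, 0.064]
eef_rot: [-1.203, 1.218, -1.218]
ft_force: [-9.7, 4.9, 20.4]
opening: 0.0003
```

Call:
{"api": "move_arm", "payload": {"targets": [{"translation": [0, -15, 0], "turn": [0, 0, 0], "jaw": 0}, {"translation": [0, -50, 0], "turn": [0, 0, 0], "jaw": 0}, {"translation": [0, -100, -20], "turn": [0, 0, 0], "jaw": 0}, {"translation": [0, -150, -50], "turn": [0, 0, 0], "jaw": 0}, {"translation": [0, -150, -50], "turn": [0, 0, 0], "jaw": 0}, {"translation": [0, -150, -50], "turn": [0, 0, 0], "jaw": 0}]}}

```text
time_s: 20.75
tcp_pos: [0.4961, -0.2426, 0.212]
eef_rot: [-1.203, 1.218, -1.218]
ft_force: [-0.3, -0.2, -0.8]
opening: 0.0001
```

Run:
```python
from h import *
print(state()["tcp_pos"],state()["ft_force"])
a=get_image("side");cv2.imwrite("pics/d20.png",a)
r=np.s_[194:212,425:448]
crop(a,320,130,460,235,5.5,"d20a.png")
z=cv2.imread("pics/d00.png");b=cv2.imread("pics/d20a.png");q=np.s_[360:440,590:690]
g=lambda k:cv2.cvtColor(k,cv2.COLOR_BGR2GRAY).astype(np.float32)[q]
print(cv2.phaseCorrelate(g(z),g(b)))
```

```text
[ 0.49605959 -0.24258908  0.21204851] [-0.27156349 -0.21239281 -0.80835484]
((0.04871677728318957, -0.06047633990468171), 0.9508697023391723)
```

View pics/d20.png

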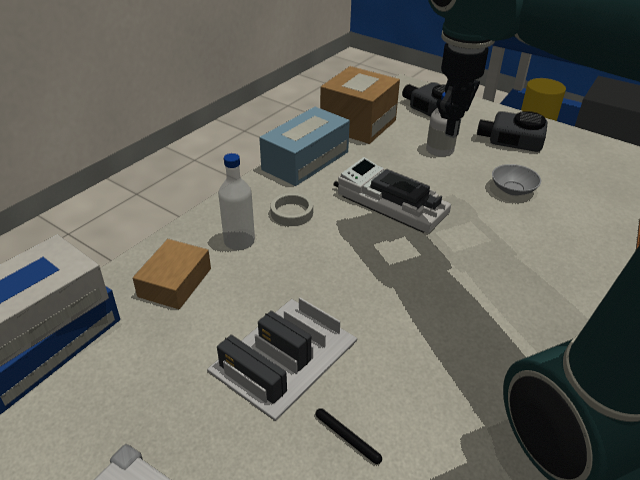

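The pack sits in the charger around (405,190). The other two packs are in the rack at (285,338) and (252,368), the bottle stands at (237,205), and the arm is clear of everything.

```bash
python3 -c "
from rig import hand_in
print(hand_in())"
```

```text
the job is handed in; nothing more can be done
None
```

The long pack is on charge and the job is handed in at about 21 s of the 67 s allowed. I took it from the rack, laid it flat with its contacts down and let go. I then gripped it again by its long sides, tucked the lugs under the lip at about 14° and brought it down flat.

What my last checks showed:
- **Position:** in the wrist image the pack is within 0.3 mm of the bay's centre and within 0.001 rad of square.
- **Seating:** pressing the heel end with about 20 N put its top at z = 0.064 m, exactly where a fully seated pack should be.
- **Catch:** its tab is in the same place as in the start picture, and the sideways push from its spring dropped to zero as the pack went flat.
- **Surroundings:** the last picture shows the other two packs in their slots, the bottle upright and the robot clear of everything.

One disagreement: the wrist camera put the pack's height in the grip 2 to 3 mm off from what touching the counter and the bay floor gave. I used the touch values. No check failed.

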